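# Dry-stack a model tug wheelhouse in the tilted nest jig

## Task

Dry-fit the model wheelhouse in the tilted blue nest jig: first the white house, then the wooden window band, then the red roof, each turned flat back to flat wall and round nose to round cradle. Press each layer past the spring plungers until it is fully home and square before you bring the next to the jig. Do not force the parts or shift the jig, leave the glue bottle, helping-hands stand and tweezers where they are, and let go at the end.

Things in the scene. Friction and masses are not known exactly. Their poses are not given: they have to be found in the camera images.
- house_mid (a point): White lower house, solid, 30 mm high, ~110 g, upright on the mat (mat top is 3 mm over the table). D-shaped from above: 52 mm wide (y) between parallel flat sides, 66 long (x): flat back at x -27, straight sides from there to x +13, half-round nose (radius 26) to x +39. Point: half-way up, midway between the sides, the place to grip. z up, x to the nose.
- band_mid (a point): Brown wooden window band with dark panes, 12 mm thick, ~40 g, flat on the mat, right way up. Same D outline (52 x 66 mm), axes and grip place as the house; the point is half-way up, 6 mm above its underside.
- roof_mid (a point): Dark red roof plate with plank seams, 10 mm thick, ~40 g, flat on the mat, right way up. Same D outline (52 x 66 mm), axes and grip place as the house; the point is half-way up, 5 mm above its underside.
- nest (a point): Blue nest jig on a locked ball head, leaning 24 to 38 degrees to the robot's right (-y). Point on the pocket floor, under the grip place of a seated part (pushed to the flat wall, it sits at x -1.2 mm). z: pocket axis, out of the mouth; x: up the slope to the cradle. Seated parts have these axes; their undersides lie 0 (house), 30 (band), 42 mm (roof) over the floor.
- mouth (a point): Middle of the pocket's mouth, 56 mm above its floor, axes as the nest; its walls end here, the last 4 mm flared out by 3 mm as a lead-in. Both long sides are open as finger gaps from x -23 to +23 mm, right down past the floor (which is 42 mm wide there).
- cradle (a point): Foot of the round cradle wall at the nose, x +40.2 mm from the nest point, axes as the nest. The cradle has radius 27.2 mm about x +13 mm of the nest and ends at x +23; the flat wall opposite is at x -28.2, with short returns at y +-27.2 mm: 1.2 mm of play all round a part. Walls 8 mm thick.
- plungers (a point): Ball nose (radius 6.5 mm) of the top one of three spring plungers in the middle of the cradle, 15, 36 and 47 mm above the floor. They stick 3 mm into the pocket and push every layer to the flat wall with about 1.5 N each. A part does not drop past them by itself: it hangs until pushed along the axis with 2 to 10 N, then stops hard when home.
- holder: Grey ball-head bench holder, fixed, round foot of 60 mm radius; the origin is at the middle of its underside, on the mat. The ball centre is 78 mm above it; the pocket floor lies 36 mm from the ball centre along the pocket's axis.
- glue: Loose white glue bottle with a yellow nozzle, 38 mm across, 118 mm high; origin in the middle of its underside.
- helping_hands: Loose helping-hands stand: black cast base 100 x 114 mm, cross rod 170 mm along its y at 105 to 141 mm height, magnifier of 45 mm radius up to 0.23 m high; origin in the middle of its underside.
- tweezers: Loose steel tweezers lying flat, 125 mm long along x, 5 mm thick; origin in the middle, on the mat.
Not all that is in view belongs to the job. Leave any green, pink or yellow look-alike of the part that bears roof_mid alone.

How it is judged (in metres and radians):
On the way, in this order (a step that is already met when the one before it is completed fails the run):
1. the house is fully home and square in the pocket, before the window band and roof are brought (x of house_mid in the frame of nest between -0.0025 and 0.0025 m and y of house_mid in the frame of nest between -0.0025 and 0.0025 m and z of house_mid in the frame of nest between 0.013 and 0.017 m and angle between the z axis of house_mid and the z axis of nest, either way round below 0.06 rad and angle between the x axis of house_mid and the x axis of nest, either way round below 0.06 rad and angle between house_mid's own z axis and vertical below 0.85 rad and distance between each of band_mid, roof_mid and nest above 0.075 m), for 0.2 s.
2. the window band is fully home and square on the house, before the roof is brought (x of house_mid in the frame of nest between -0.0025 and 0.0025 m and y of house_mid in the frame of nest between -0.0025 and 0.0025 m and z of house_mid in the frame of nest between 0.013 and 0.017 m and angle between the z axis of each of house_mid, band_mid and the z axis of nest, either way round below 0.06 rad and angle between the x axis of each of house_mid, band_mid and the x axis of nest, either way round below 0.06 rad and angle between each of house_mid, band_mid's own z axis and vertical below 0.85 rad and x of band_mid in the frame of nest between -0.0025 and 0.0025 m and y of band_mid in the frame of nest between -0.0025 and 0.0025 m and z of band_mid in the frame of nest between 0.034 and 0.038 m and distance between roof_mid and nest above 0.075 m), for 0.2 s.
3. the roof is fully home and square on the band (x of house_mid in the frame of nest between -0.0025 and 0.0025 m and y of house_mid in the frame of nest between -0.0025 and 0.0025 m and z of house_mid in the frame of nest between 0.013 and 0.017 m and angle between the z axis of each of house_mid, band_mid, roof_mid and the z axis of nest, either way round below 0.06 rad and angle between the x axis of each of house_mid, band_mid, roof_mid and the x axis of nest, either way round below 0.06 rad and angle between each of house_mid, band_mid, roof_mid's own z axis and vertical below 0.85 rad and x of band_mid in the frame of nest between -0.0025 and 0.0025 m and y of band_mid in the frame of nest between -0.0025 and 0.0025 m and z of band_mid in the frame of nest between 0.034 and 0.038 m and x of roof_mid in the frame of nest between -0.0025 and 0.0025 m and y of roof_mid in the frame of nest between -0.0025 and 0.0025 m and z of roof_mid in the frame of nest between 0.045 and 0.049 m), for 0.2 s.
At the end, for the whole second after the job is handed in: House, band and roof stacked in the pocket in that order, let go and at rest: each within 2.5 mm across the pocket and 2 mm of seated height (grip points 15, 36, 47 mm above the floor), right way up, square within 0.06 rad; jig within 8 mm and bystanders within 20 mm of their starts (all of step 3 and linear speed of each of house, band, roof below 0.02 m/s and contact force between the fingers and house below 0.1 N and contact force between the fingers and band below 0.1 N and contact force between the fingers and roof below 0.1 N and distance of nest from where it was at the start of the episode below 0.008 m and distance of each of glue, helping_hands, tweezers from where it was at the start of the episode below 0.02 m); the robot touches nothing.
It fails at once if a bystander (glue bottle, helping-hands stand, tweezers) is moved 20 mm or more, or the bottle or stand is tipped (distance of any of glue, helping_hands, tweezers from where it was at the start of the episode above 0.02 m or angle between any of glue, helping_hands's own z axis and vertical above 0.35 rad).
It fails at once if the jig is shifted or its locked head turned, 8 mm or more at the pocket (distance of nest from where it was at the start of the episode above 0.008 m).
It fails at once if a layer is forced against the jig with more than 100 N (contact force between any of house, band, roof and holder above 100 N).
It also fails if it takes over 72 s, if anything falls off the work surface, if the arm or the gripper's body presses on something with over 40 N, if the wrist force passes 120 N, or if a joint passes its speed limit or range.

## Robot

A 6-joint arm with a two-finger parallel gripper is mounted at the origin on the work surface. World frame = base frame: x ahead of the robot, y to its left, z up, the work surface at z = 0. Lengths are in m, angles in degrees, forces in N, time in s.
With the tool pointing down it reaches from about 0.4 to 0.825 m from the base axis. Payload 7 kg.
Tool frame: the origin (TCP) lies between the finger pads; the fingertips stand 19 mm ahead of it and the grasp point (between the pads) is the TCP (r.finger_overhang is the distance from the TCP to the fingertips, in m); z points along the fingers, y is the direction in which the jaws open and shut (so a half turn about z gives the same grasp; the last joint's range is limited). The gripper opens to 88 mm and grips with 3 to 60 N. Pads are 19 mm wide; open, the fingers measure 130 mm over their backs; the gripper's body (78 mm by 193 mm) begins 47 mm behind the grasp point.
Start: joints at [-53.05, 20.546, 0.682, 0, -70.136, -16.507], TCP at [0.236, -0.632, 0.246] pointing down, gripper open.
Joint ranges: [-176.03, 176.03], [-82.01, 121.73], [-58.28, 71.71], [-173.87, 95.51], [-174.79, -0.11], [-173.66, 173.66]. Speed limits (degrees/s): [136.94, 136.94, 172.46, 180, 180, 180].

## Interface

Orientations are given as [roll, pitch, yaw] about the fixed x, y, z axes, in that order (R = Rz(yaw) Ry(pitch) Rx(roll)).
In Python, from plant import r, optics gives the robot as it stands. The module is installed in compiled form; this text tells all that it offers.
- The arm moves only by the tool step_arm, never from a script. Its argument "increments" is a list of rows, each an object of numbers: "tx", "ty", "tz": the shift along the world's x, y, z in mm; "ax", "ay", "az": the turn, a rotation vector about the world's x, y, z in degrees; "claw": the gripper command: -1 is shut, 1 is fully open, values between are in proportion. In form: [{"tx": .., "ty": .., "tz": .., "ax": .., "ay": .., "az": .., "claw": ..}, ...]. A call has 1 to 12 rows; each row shifts and turns the commanded pose from where the row before left it; what a row does not reach is not made up. A row lasts 1/10 s, in which the tool goes at most 50 mm and 8.59 degrees, less where a joint would pass 70% of its speed; a pose out of reach is approached as far as the arm can. A call with a gripper value outside its range is refused whole. The fingers move at their own pace and stop on an object; "newtons" is the grip in N (left out, the last holds). Time passes only in rows, so rows that do not move let the fingers close. It gives the time, the measured TCP pose, the force and the opening at its end, in the units of the state.
- r.get_state(): the state, without advancing time (a new reading comes with each control period).
- optics.capture(name): name is "scene" or "top" or "wrist"; returns a dict with "image" (420x560x3 uint8, blue, green, red), "depth" (420x560 float32, m along the optical axis (not along the pixel's ray), 0 where there is no reading), "fx", "fy", "cx", "cy" (pixels), "distortion" ([k1, k2, p1, p2, k3] as OpenCV has them; the pictures are not rectified), "R" (3x3) and "t" (3): a world point X has camera coordinates R X + t. Camera axes: x right, y down, z forward; pixel columns grow to the right and rows downward; lengths in m; the calibration is good to about 2 mm. A picture is of the moment at which its call begins.
- r.close_job(): hands the job in, once; it reports no verdict.
The state is a dict: "time_s": time; "joints": joint angles; "qd": joint speeds; "joint_torque": joint torques, N m; "tcp_pos": TCP position; "eef_rot": TCP orientation; "contact_force": force on the tool from outside, world axes, zero at the start; "moment": the same for the moment, N m; "gripper_width": finger opening in m.
Only numpy, scipy, OpenCV 4.12 (cv2) and the standard library are available. Lean on these libraries where they do the work, as an engineer would, in place of code of your own. Each camera call takes 0.05 s, during which the arm holds its last target. There are 200 camera calls.

## Working session

There is one attempt and no reset: what is moved stays moved. The work goes in short steps, Python scripts to look and compute and a tool call to move; the robot and the scene stay as the last step left them, time stands still between calls to the robot, and variables do not carry over. Pictures are saved under pics/ and viewed, about 8 in all and at most 12, crops included, and the job is handed in when it is done.

Besides the shell and the picture viewer there is one more tool, called after "Call:" by a JSON object that holds its "op" and its "data". step_arm: Moves the arm, as the interface text tells. Its arguments: {"type":"object","properties":{"increments":{"type":"array","items":{"type":"object","properties":{"tx":{"type":"number"},"ty":{"type":"number"},"tz":{"type":"number"},"ax":{"type":"number"},"ay":{"type":"number"},"az":{"type":"number"},"claw":{"type":"number"}}}},"newtons":{"type":"number"}},"required":["increments"]}

```bash
mkdir -p pics; ls
cat > h.py <<'E'
import numpy as np, cv2
from plant import r, optics
def cap(n,save=None):
    c=optics.capture(n)
    if save: cv2.imwrite('pics/'+save,c['image'])
    c['K']=np.array([[c['fx'],0,c['cx']],[0,c['fy'],c['cy']],[0,0,1]]); c['D']=np.array(c['distortion'],float)
    c['R']=np.array(c['R']);c['t']=np.array(c['t']).ravel()
    np.savez('last_'+n+'.npz',**c)
    return c
def rays(c,px):
    u=cv2.undistortPoints(np.array(px,float).reshape(-1,1,2),c['K'],c['D']).reshape(-1,2)
    return np.c_[u,np.ones(len(u))]
def plane(c,px,z):
    d=rays(c,px)@c['R']; o=-c['R'].T@c['t']
    return o+d*((z-o[2])/d[:,2])[:,None]
def cloud(c):
    h,w=c['depth'].shape
    vv,uu=np.mgrid[:h,:w]
    d=rays(c,np.c_[uu.ravel(),vv.ravel()])*c['depth'].ravel()[:,None]
    return ((d-c['t'])@c['R']).reshape(h,w,3)
E
python3 - <<'E'
from h import *
for n in('scene','top'):
    c=cap(n,n+'0.png'); print(n,-c['R'].T@c['t'],c['R'][2],c['fx'],c['D'])
print(r.get_state())
a=np.hstack([cv2.imread('pics/top0.png'),cv2.imread('pics/scene0.png')])
E
```

```text
pics
scene [1.43638935 0.34505375 1.11826611] [-0.65063994 -0.31340791 -0.69169585] 389.94943045729553 [0.02718364 0.         0.         0.         0.        ]
top [ 0.3079669  -0.1425521   1.56279139] [ 0.12341736  0.02035236 -0.99214613] 463.52975828016537 [-0.1556395  0.         0.         0.         0.       ]
{'time_s': 0.1, 'joints': array([-5.30496981e+01,  2.05878346e+01,  6.37365768e-01, -1.81800175e-02,
       -7.01366600e+01, -1.65078515e+01]), 'qd': array([ 0.08205378, -0.03993387,  0.11468937,  0.02717297, -0.11672148,
       -0.05330611]), 'joint_torque': array([-2.53629754e-03, -5.84164274e+01,  2.93748200e+01,  7.01565519e+00,
        1.00851417e-02, -4.03062415e-05]), 'tcp_pos': array([ 0.235589  , -0.63209374,  0.2446967 ]), 'eef_rot': array([ 1.79911606e+02, -8.37301375e-03, -1.59563733e+02]), 'contact_force': array([-0.89227287,  0.36100884,  0.90941417]), 'moment': array([-0.01927018, -0.0291023 , -0.00243479]), 'gripper_width': 0.08768608997561642}
```

View pics/top0.png

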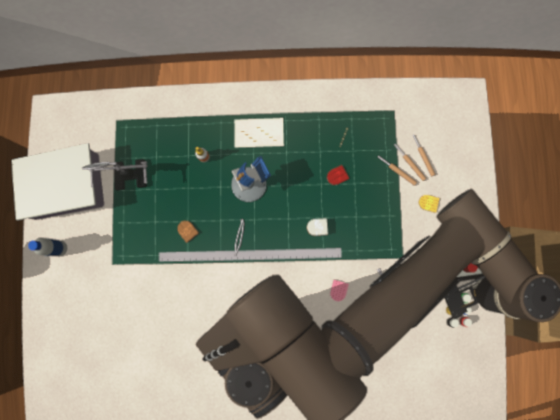

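View pics/scene0.png

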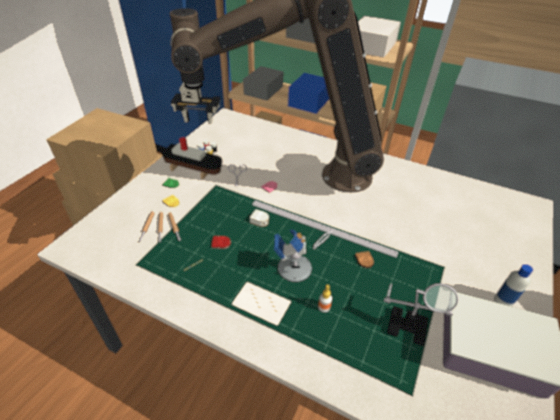

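Top view: house (318,227), band (187,231), roof (337,175), jig (252,180), glue (202,155), hands (135,172), tweezers (239,237). The green, yellow and pink decoys lie off the mat.

Run:
```python
from h import *
c=dict(np.load('last_top.npz'))
for n,p,z in[('house',(318,227),.033),('band',(187,231),.015),('roof',(337,175),.013),('jig',(249,185),.003),('glue',(202,155),.06),('hands',(135,172),.05),('tw',(239,237),.003)]:
    print(n,plane(c,[p],z)[0].round(3))
w=cap('wrist','w0.png'); st=r.get_state()
from scipy.spatial.transform import Rotation as Ro
T=Ro.from_euler('xyz',st['eef_rot'],degrees=True).as_matrix()
o=-w['R'].T@w['t']; print('cam in tcp',T.T@(o-st['tcp_pos']),'axes',(T.T@w['R'].T).round(3),w['fx'],w['D'])
P=cloud(c); img=c['image']
hsv=cv2.cvtColor(img,cv2.COLOR_BGR2HSV)
m=(hsv[...,0]>105)&(hsv[...,0]<125)&(hsv[...,1]>110)
m[:, :215]=0;m[:,285:]=0;m[210:]=0;m[:140]=0
print(m.sum(),P[m].mean(0),P[m].min(0),P[m].max(0))
```

```text
house [ 0.452 -0.215  0.033]
band [0.451 0.228 0.015]
roof [ 0.63  -0.286  0.013]
jig [0.606 0.016 0.003]
glue [0.702 0.168 0.06 ]
hands [0.654 0.403 0.05 ]
tw [0.428 0.052 0.003]
cam in tcp [ 0.08130462  0.00051997 -0.13912674] axes [[ 0.001 -0.955 -0.297]
 [ 1.     0.     0.001]
 [-0.001 -0.297  0.955]] 332.90879680447256 [0.0154906 0.        0.        0.        0.       ]
294 [ 0.61904557 -0.01820025  0.14930139] [ 0.3079669 -0.1425521  0.1041468] [0.66470139 0.03522739 1.56279139]
```

Call:
{"op": "step_arm", "data": {"increments": [{"tx":20,"ty":38,"tz":-4,"claw":1},{"tx":20,"ty":38,"tz":-4},{"tx":20,"ty":38,"tz":-4},{"tx":20,"ty":38,"tz":-4},{"tx":20,"ty":38,"tz":-4},{"tx":20,"ty":38,"tz":-4},{"tx":20,"ty":38,"tz":-4},{"tx":20,"ty":38,"tz":-4},{"tx":20,"ty":38,"tz":-4},{"tx":20,"ty":38,"tz":-4},{"tx":16,"ty":37,"tz":0},{"tx":0}]}}

```text
$.increments[0]: bad value
```

Run:
```python
from h import *
c=cap('wrist','w1.png'); print(r.get_state()['tcp_pos'],r.get_state()['eef_rot'])
```

```text
[ 0.23565297 -0.63227784  0.24501307] [ 1.79946966e+02 -5.95234881e-03 -1.59561593e+02]
```

View pics/w1.png

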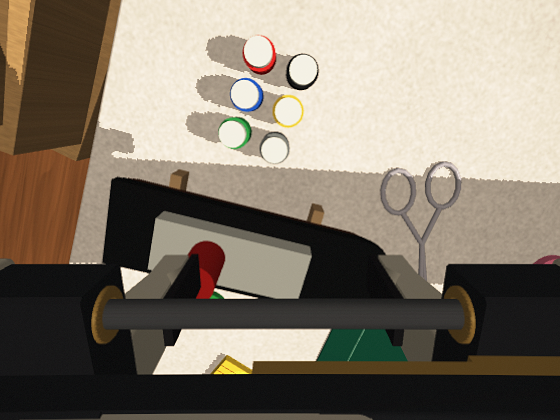

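Wrist view: the gripper hides rows below about 260, so look with the object on the tool +x side. The row format seems to need every field.

Call:
{"op": "step_arm", "data": {"increments": [{"tx":23,"ty":39,"tz":-4,"ax":0,"ay":0,"az":0,"claw":1},{"tx":23,"ty":39,"tz":-4,"ax":0,"ay":0,"az":0,"claw":1},{"tx":23,"ty":39,"tz":-4,"ax":0,"ay":0,"az":0,"claw":1},{"tx":23,"ty":39,"tz":-4,"ax":0,"ay":0,"az":0,"claw":1},{"tx":23,"ty":39,"tz":-4,"ax":0,"ay":0,"az":0,"claw":1},{"tx":23,"ty":39,"tz":-4,"ax":0,"ay":0,"az":0,"claw":1},{"tx":23,"ty":39,"tz":-4,"ax":0,"ay":0,"az":0,"claw":1},{"tx":23,"ty":39,"tz":-4,"ax":0,"ay":0,"az":0,"claw":1},{"tx":23,"ty":39,"tz":-4,"ax":0,"ay":0,"az":0,"claw":1},{"tx":23,"ty":39,"tz":-4,"ax":0,"ay":0,"az":0,"claw":1},{"tx":23,"ty":39,"tz":-4,"ax":0,"ay":0,"az":0,"claw":1}], "newtons": 30}}

```text
time_s: 1.3
tcp_pos: [0.4894, -0.2017, 0.2016]
eef_rot: [-180.0, 0.0, -159.6]
contact_force: [1.7, -1.3, -0.7]
gripper_width: 0.0875
```

Run:
```python
from h import *
c=cap('wrist','w2.png'); print(r.get_state()['tcp_pos'],r.get_state()['eef_rot'])
P=cloud(c);h=P[...,2]
m=((h>.027)&(h<.037)).astype(np.uint8); m[265:]=0
n,l,s,ce=cv2.connectedComponentsWithStats(m)
for i in range(1,n):
    if s[i,4]>800:
        q=P[l==i]; print(s[i],ce[i],q.mean(0),np.median(q[:,2]), cv2.minAreaRect((q[:,:2]*1000).astype(np.float32)))
```

```text
[ 0.49225067 -0.19780374  0.20099345] [ 1.79989322e+02  8.77798885e-02 -1.59437272e+02]
[ 246  117   78   70 3753] [285.14361844 154.74180655] [ 0.44982321 -0.21345306  0.03290071] 0.032899982893792395 ((450.4532775878906, -210.84848022460938), (52.30521774291992, 65.9114761352539), 2.374877452850342)
```

View pics/w2.png

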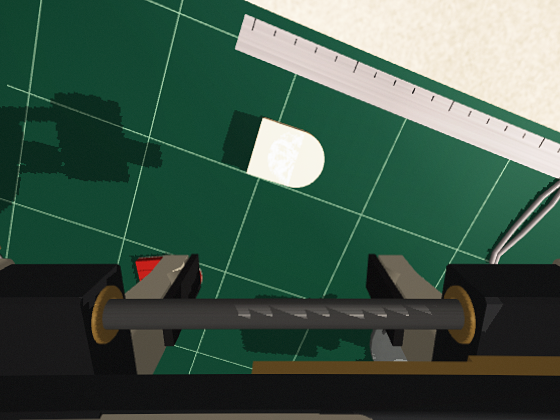

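Clean view: house 52.3 x 65.9 mm at top height 0.0329, nose about 92.4°, grip point about (0.4507, -0.2168). Now a look at the jig on the way, turning the tool to the house's yaw (+72°).

Call:
{"op": "step_arm", "data": {"increments": [{"tx":0,"ty":0,"tz":40,"ax":0,"ay":0,"az":8,"claw":1},{"tx":10,"ty":20,"tz":40,"ax":0,"ay":0,"az":8,"claw":1},{"tx":15,"ty":30,"tz":20,"ax":0,"ay":0,"az":8,"claw":1},{"tx":15,"ty":30,"tz":0,"ax":0,"ay":0,"az":8,"claw":1},{"tx":15,"ty":30,"tz":0,"ax":0,"ay":0,"az":8,"claw":1},{"tx":15,"ty":30,"tz":0,"ax":0,"ay":0,"az":8,"claw":1},{"tx":15,"ty":30,"tz":0,"ax":0,"ay":0,"az":8,"claw":1},{"tx":15,"ty":30,"tz":0,"ax":0,"ay":0,"az":8,"claw":1},{"tx":14,"ty":20,"tz":0,"ax":0,"ay":0,"az":8,"claw":1},{"tx":0,"ty":0,"tz":0,"ax":0,"ay":0,"az":0,"claw":1}]}}

```text
time_s: 2.35
tcp_pos: [0.6039, 0.0188, 0.3006]
eef_rot: [179.9, -0.0, -87.2]
contact_force: [0.1, -0.2, -1.9]
gripper_width: 0.0877
```

Run:
```python
from h import *
c=cap('wrist','w3.png'); s=r.get_state(); print(s['tcp_pos'],s['eef_rot'],s['joints'])
P=cloud(c); d=c['depth']; print((d>0).mean())
hsv=cv2.cvtColor(c['image'],cv2.COLOR_BGR2HSV)
m=(hsv[...,0]>100)&(hsv[...,0]<130)&(hsv[...,1]>90)&(d>0); m[262:]=0
ys,xs=np.where(m);print(m.sum(),xs.min(),xs.max(),ys.min(),ys.max())
x0,x1,y0,y1=xs.min()-20,xs.max()+20,max(ys.min()-20,0),ys.max()+20
im=cv2.resize(c['image'][y0:y1,x0:x1],None,fx=3,fy=3,interpolation=cv2.INTER_CUBIC)
print(x0,y0,im.shape); cv2.imwrite('pics/w3c.png',im[:600,:800])
```

```text
[0.60305723 0.01766107 0.30074026] [ 1.79926196e+02 -1.35725697e-02 -8.74764147e+01] [ 2.02080882e+01  1.21553546e+01 -3.75648017e+00 -9.86293529e-03
 -7.41626043e+01 -1.76818138e+01]
0.9960374149659864
4199 211 432 6 220
191 0 (720, 783, 3)
```

View pics/w3c.png

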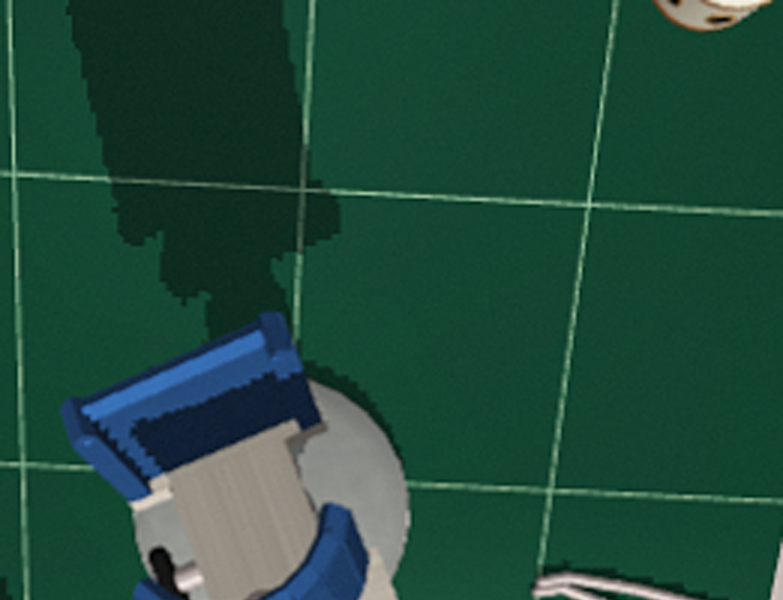

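Jig: flat wall at crop (180,370), grey pocket floor around (240,500), cradle at (330,560). Fit floor plane, rim and walls from the depth.

```bash
cat > jig.py <<'E'
from h import *
import sys
def fitplane(q):
    for _ in range(5):
        c=q.mean(0); n=np.linalg.svd(q-c,full_matrices=False)[2][2]; n*=np.sign(n[2]) or 1
        e=np.abs((q-c)@n); q=q[e<max(.0007,2*np.median(e))]
    return c,n,e.max(),len(q)
E
python3 - <<'E'
from jig import *
c=dict(np.load('last_wrist.npz')); P=cloud(c); 
F=P[152:188,255:285].reshape(-1,3); c0,n,e,k=fitplane(F); print('floor',c0,n,e,k,'tilt',np.degrees(np.arccos(n[2])),'az',np.degrees(np.arctan2(n[1],n[0])))
hsv=cv2.cvtColor(c['image'],cv2.COLOR_BGR2HSV)
m=(hsv[...,0]>100)&(hsv[...,0]<130)&(hsv[...,1]>90); m[262:]=0; m[:,:200]=0; m[:,330:]=0; m[:100]=0
q=P[m]; h=(q-c0)@n
print(np.histogram(h*1000,bins=np.arange(-10,70,3)))
# foot disc edge
o=np.array([0,0,0.081]); 
# ball centre = floor line back: floor ctr -36 n has z .081 -> check
x=np.array([0,0,1.])-n*n[2]; x/=np.linalg.norm(x); y=np.cross(n,x)
L=np.c_[(q-c0)@x,(q-c0)@y,h]*1000
rim=L[(L[:,2]>53)&(L[:,2]<58)]; print('rim n',len(rim),rim.min(0),rim.max(0))
w=L[(L[:,2]>5)&(L[:,2]<50)]
print(np.histogram(w[:,0],bins=np.arange(-60,70,4)))
for lo in(5,15,25,35,45):
    s=L[(L[:,2]>lo)&(L[:,2]<lo+10)]; print(lo,len(s),s.min(0).round(1),s.max(0).round(1))
np.savez('jl.npz',L=L,c0=c0,n=n,x=x,y=y)
E
```

```text
floor [ 0.61721846 -0.00338408  0.10930801] [ 0.23031186 -0.4474268   0.86415607] 0.0007119281645113062 738 tilt 30.213521746797294 az -62.762964913727934
(array([   0,    0,    6,   78,  123,  128,  121,  132,  142,  136,  148,
        153,  158,  157,  157,  175,  180,  181,  187,  207,  471, 1062,
         82,    0,    0,    0]), array([-10,  -7,  -4,  -1,   2,   5,   8,  11,  14,  17,  20,  23,  26,
        29,  32,  35,  38,  41,  44,  47,  50,  53,  56,  59,  62,  65,
        68]))
rim n 1144 [-30.0396044  -31.5260221   53.00120252] [53.83224196 37.14562542 57.57675694]
(array([   0,    0,    0,    0,    0,    0,    0,    0,    0, 1337,  360,
         34,    0,    0,    0,    0,    0,    0,    0,    0,    0,    0,
          1,   26,   43,   80,  117,  208,  156,    0,    0,    0]), array([-60, -56, -52, -48, -44, -40, -36, -32, -28, -24, -20, -16, -12,
        -8,  -4,   0,   4,   8,  12,  16,  20,  24,  28,  32,  36,  40,
        44,  48,  52,  56,  60,  64,  68]))
5 427 [-24.  -32.8   5. ] [53.7 37.1 15. ]
15 479 [-23.6 -32.5  15. ] [53.9 37.2 25. ]
25 526 [-23.8 -32.2  25. ] [53.9 37.6 35. ]
35 604 [-23.7 -32.1  35. ] [53.9 37.8 45. ]
45 1546 [-29.8 -31.8  45. ] [54.4 38.1 55. ]
```

```bash
cat >> jig.py <<'E'
def nestfit(L,c0,n,x,y):
    from scipy.optimize import least_squares
    w=L[(L[:,2]>4)&(L[:,2]<48)&(L[:,0]<-15)&(abs(L[:,1]-2)<21)]
    lo=None
    for _ in range(4):
        p=np.polyfit(w[:,1],w[:,0],1); e=w[:,0]-np.polyval(p,w[:,1]); w=w[abs(e)<max(.5,2*np.median(abs(e)))]
    a=np.arctan(-p[0]); print('flat wall n',len(w),'twist deg',np.degrees(a),'res',abs(e).max())
    # x-axis direction in (x,y): normal to the line
    X=np.array([np.cos(a),np.sin(a)]); Y=np.array([-np.sin(a),np.cos(a)])
    M=np.c_[L[:,:2]@X,L[:,:2]@Y,L[:,2]]
    xw=np.median(M[(abs(M[:,1]-2)<20)&(M[:,0]<-15)&(M[:,2]>4)&(M[:,2]<48)][:,0])
    return X,Y,M,xw
E
python3 - <<'E'
from jig import *
from scipy.optimize import least_squares
d=np.load('jl.npz'); L=d['L']
X,Y,M,xw=nestfit(**d); print('flat x',xw)
cr=M[(M[:,0]>25)&(M[:,2]>3)&(M[:,2]<48)]
for q,nm in((cr,'cradle'),):
    f=least_squares(lambda p:np.hypot(q[:,0]-p[0],q[:,1]-p[1])-p[2],[17,2,35],loss='soft_l1'); print(nm,f.x,len(q),np.abs(f.fun).mean())
rr=np.hypot(cr[:,0]-(xw+41.2),cr[:,1]-2);print(np.histogram(rr,bins=np.arange(22,46,1)))
ws=M[(M[:,0]<-10)&(M[:,2]>4)&(M[:,2]<48)]
print('y hist',*np.histogram(ws[:,1],bins=np.arange(-36,42,1)))
rt=M[(M[:,0]>xw+2.5)&(M[:,0]<xw+20)&(M[:,2]>4)&(M[:,2]<48)]
print('returns',*np.histogram(rt[:,1],bins=np.arange(-36,42,1)))
xx=(d['x']*X[0]+d['y']*X[1]); print('nest x',xx,'yaw',np.degrees(np.arctan2(xx[1],xx[0])))
top=M[(M[:,2]>54.5)];print('rim',top.min(0),top.max(0)); 
# foot disc: grey, z<.04
c=dict(np.load('last_wrist.npz'));P=cloud(c)
z=P[...,2]; m=(z>.006)&(z<.03);m[262:]=0;m[:100]=0
q=P[m];print('foot',len(q),np.median(q[:,2]),q.min(0),q.max(0))
E
```

```text
flat wall n 823 twist deg -1.590594646685662 res 0.49821967463987704
flat x -22.374091380418356
cradle [18.66016206  2.10984298 35.3735833 ] 599 0.2362726199415266
(array([  0,   0,   0,   0,   0,   1,   0,   0,   0,   1,   6,   6,  54,
       531,   0,   0,   0,   0,   0,   0,   0,   0,   0]), array([22, 23, 24, 25, 26, 27, 28, 29, 30, 31, 32, 33, 34, 35, 36, 37, 38,
       39, 40, 41, 42, 43, 44, 45]))
y hist [ 0  0  1 20 24 24 23 21 21 25 52 36 23 21 24 21 27 21 24 23 25 22 21 26
 24 24 22 24 23 22 23 22 23 20 24 22 24 22 24 22 23 23 25 23 23 22 27 21
 25 24 23 23 25 22 25 24 24 25 24 23 23 24 19 30 19 21 25 24 24 24 25 24
 21  4  0  0  0] [-36 -35 -34 -33 -32 -31 -30 -29 -28 -27 -26 -25 -24 -23 -22 -21 -20 -19
 -18 -17 -16 -15 -14 -13 -12 -11 -10  -9  -8  -7  -6  -5  -4  -3  -2  -1
   0   1   2   3   4   5   6   7   8   9  10  11  12  13  14  15  16  17
  18  19  20  21  22  23  24  25  26  27  28  29  30  31  32  33  34  35
  36  37  38  39  40  41]
returns [ 0  0  1 20 24 24 23 21 21 25 35  7  0  0  0  0  0  0  0  0  0  0  0  0
  0  0  0  0  0  0  0  0  0  0  0  0  0  0  0  0  0  0  0  0  0  0  0  0
  0  0  0  0  0  0  0  0  0  0  0  0  0  0  0  0  0 18 25 24 24 24 25 24
 21  4  0  0  0] [-36 -35 -34 -33 -32 -31 -30 -29 -28 -27 -26 -25 -24 -23 -22 -21 -20 -19
 -18 -17 -16 -15 -14 -13 -12 -11 -10  -9  -8  -7  -6  -5  -4  -3  -2  -1
   0   1   2   3   4   5   6   7   8   9  10  11  12  13  14  15  16  17
  18  19  20  21  22  23  24  25  26  27  28  29  30  31  32  33  34  35
  36  37  38  39  40  41]
nest x [-0.37066847  0.78074689  0.50303   ] yaw 115.39656183266312
rim [-29.31023006 -31.10343555  54.50404611] [124.20625197  38.69985126 309.55381303]
foot 2305 0.015184260483856776 [ 0.34107052 -0.08304133  0.00600137] [0.81668733 0.13078544 0.02535111]
```

Run:
```python
from jig import *
from scipy.spatial.transform import Rotation as Ro
d=np.load('jl.npz'); L=d['L']
X,Y,M,xw=nestfit(**d)
w=M[(abs(M[:,1]-2)<22)&(abs(M[:,0]-xw)<1.5)&(M[:,2]>3)&(M[:,2]<49)]
A=np.c_[np.ones(len(w)),w[:,1],w[:,2]]
k=np.linalg.lstsq(A,w[:,0],rcond=None)[0]; res=w[:,0]-A@k; print(len(w),k[0],np.degrees(k[1:]),res.std())
yo=np.c_[M[(M[:,2]>4)&(M[:,2]<48)&(M[:,0]<0)]]
# rim tilt: points on flat top of flat wall h>53
for nm,s in (('flat rim',M[(M[:,0]<xw+4)&(M[:,2]>54)&(M[:,2]<60)]),('cradle rim',M[(M[:,0]>20)&(M[:,0]<60)&(M[:,2]>54)&(M[:,2]<60)])):
    print(nm,len(s),np.median(s,0))
x=d['x']*X[0]+d['y']*X[1]; y=d['x']*Y[0]+d['y']*Y[1]; n=d['n']
nest=d['c0']+(x*5.7+y*2.0)*1e-3
print('nest',nest,'ball',nest-.036*n)
R=np.c_[x,y,n]; print(R); np.savez('nest.npz',p=nest,R=R)
# foot circle
c=dict(np.load('last_wrist.npz'));P=cloud(c); z=P[...,2]; m=((z>.012)&(z<.018)).astype(np.uint8);m[262:]=0;m[:100]=0
nn,l,s,ce=cv2.connectedComponentsWithStats(m)
for i in range(1,nn):
    if s[i,4]>150: q=P[l==i]; print(s[i],q.min(0),q.max(0))
```

```text
flat wall n 823 twist deg -1.590594646685662 res 0.49821967463987704
1070 -22.489329318702584 [-0.10437188  0.26971868] 0.34117787438881
flat rim 379 [-24.82045728   0.08375956  55.07628453]
cradle rim 394 [44.84222105 -2.20371658 54.91846131]
nest [6.13306142e-01 1.93840902e-04 1.12203213e-01] ball [0.60501491 0.01630121 0.08109359]
[[-0.37066847 -0.89975626  0.23031186]
 [ 0.78074689 -0.43616918 -0.4474268 ]
 [ 0.50303     0.01396826  0.86415607]]
[294 128  33  64 635] [ 0.54727191 -0.03947588  0.01200468] [0.59162584 0.0392046  0.01799944]
```

Nest found: (0.6133, 0.0002, 0.1122), tilt 30.2°. The implied ball centre is z 0.0811, above the foot, as it must be, and cradle and wall spacing match. Going to the house.

Call:
{"op": "step_arm", "data": {"increments": [{"tx":-25.4,"ty":-39.1,"tz":0,"ax":0,"ay":0,"az":-0.1,"claw":1},{"tx":-25.4,"ty":-39.1,"tz":-20,"ax":0,"ay":0,"az":0,"claw":1},{"tx":-25.4,"ty":-39.1,"tz":-25,"ax":0,"ay":0,"az":0,"claw":1},{"tx":-25.4,"ty":-39.1,"tz":-25,"ax":0,"ay":0,"az":0,"claw":1},{"tx":-25.4,"ty":-39.1,"tz":-25,"ax":0,"ay":0,"az":0,"claw":1},{"tx":-25.4,"ty":-39.1,"tz":-25,"ax":0,"ay":0,"az":0,"claw":1},{"tx":0,"ty":0,"tz":-40,"ax":0,"ay":0,"az":0,"claw":1},{"tx":0,"ty":0,"tz":-40,"ax":0,"ay":0,"az":0,"claw":1},{"tx":0,"ty":0,"tz":0,"ax":0,"ay":0,"az":0,"claw":1}]}}

```text
time_s: 3.3
tcp_pos: [0.4518, -0.2094, 0.1034]
eef_rot: [179.5, 0.1, -87.9]
contact_force: [-0.8, 1.0, -0.1]
gripper_width: 0.0875
```

Run:
```python
from h import *
s=r.get_state(); print(s['tcp_pos'],s['eef_rot'],s['joints'])
```

```text
[ 0.45179072 -0.20936655  0.10336678] [ 1.79515326e+02  9.67319268e-02 -8.79106695e+01] [ -2.25529017  12.55690487 -31.67958128  -0.08268712 -46.25415264
   4.4024605 ]
```

Call:
{"op": "step_arm", "data": {"increments": [{"tx":0,"ty":0,"tz":0,"ax":0,"ay":0,"az":0,"claw":1},{"tx":0,"ty":0,"tz":0,"ax":0,"ay":0,"az":0,"claw":1}]}}

```text
time_s: 3.5
tcp_pos: [0.4577, -0.2092, 0.1094]
eef_rot: [-179.8, -0.0, -87.7]
contact_force: [0.6, 0.5, 1.4]
gripper_width: 0.0877
```

Call:
{"op": "step_arm", "data": {"increments": [{"tx":-7,"ty":-7.6,"tz":-10,"ax":0,"ay":0,"az":0.1,"claw":1},{"tx":0,"ty":0,"tz":-20,"ax":0,"ay":0,"az":0,"claw":1},{"tx":0,"ty":0,"tz":-20,"ax":0,"ay":0,"az":0,"claw":1},{"tx":0,"ty":0,"tz":-20,"ax":0,"ay":0,"az":0,"claw":1},{"tx":0,"ty":0,"tz":-13,"ax":0,"ay":0,"az":0,"claw":1},{"tx":0,"ty":0,"tz":0,"ax":0,"ay":0,"az":0,"claw":1},{"tx":0,"ty":0,"tz":0,"ax":0,"ay":0,"az":0,"claw":1}]}}

```text
time_s: 4.2
tcp_pos: [0.4495, -0.2167, 0.0249]
eef_rot: [-180.0, -0.0, -87.5]
contact_force: [0.6, -0.2, 0.5]
gripper_width: 0.0874
```

Call:
{"op": "step_arm", "data": {"increments": [{"tx":0,"ty":0,"tz":0,"ax":0,"ay":0,"az":0,"claw":-1},{"tx":0,"ty":0,"tz":0,"ax":0,"ay":0,"az":0,"claw":-1},{"tx":0,"ty":0,"tz":0,"ax":0,"ay":0,"az":0,"claw":-1},{"tx":0,"ty":0,"tz":0,"ax":0,"ay":0,"az":0,"claw":-1},{"tx":0,"ty":0,"tz":0,"ax":0,"ay":0,"az":0,"claw":-1}], "newtons": 30}}

```text
time_s: 4.7
tcp_pos: [0.4495, -0.2165, 0.0246]
eef_rot: [-180.0, -0.0, -87.6]
contact_force: [1.4, 0.1, 0.4]
gripper_width: 0.0534
```

Call:
{"op": "step_arm", "data": {"increments": [{"tx":0,"ty":0,"tz":5,"ax":0,"ay":0,"az":0,"claw":-1},{"tx":0,"ty":0,"tz":30,"ax":0,"ay":0,"az":0,"claw":-1},{"tx":0,"ty":0,"tz":30,"ax":0,"ay":0,"az":0,"claw":-1},{"tx":0,"ty":0,"tz":30,"ax":0,"ay":0,"az":0,"claw":-1},{"tx":0,"ty":0,"tz":30,"ax":0,"ay":0,"az":0,"claw":-1},{"tx":0,"ty":0,"tz":30,"ax":0,"ay":0,"az":0,"claw":-1},{"tx":0,"ty":0,"tz":30,"ax":0,"ay":0,"az":0,"claw":-1},{"tx":0,"ty":0,"tz":0,"ax":0,"ay":0,"az":0,"claw":-1}]}}

```text
time_s: 5.5
tcp_pos: [0.4513, -0.2171, 0.2139]
eef_rot: [-179.6, -0.1, -87.5]
contact_force: [-0.1, 0.1, -0.6]
gripper_width: 0.0519
```

```bash
cat > go.py <<'E'
from h import *
import sys
from scipy.spatial.transform import Rotation as Ro
N=np.load('nest.npz'); p,R=N['p'],N['R']; X,Y,Z=R.T
s=r.get_state(); T=Ro.from_euler('xyz',s['eef_rot'],degrees=True)
sg=1 if len(sys.argv)<5 else float(sys.argv[4])   # 1: tool x=-nest x
G=Ro.from_matrix(np.c_[-sg*X,sg*Y,-Z])
t=p+R@(np.array(list(map(float,sys.argv[1:4])))*1e-3)
rv=np.degrees((G*T.inv()).as_rotvec())
print('now nest mm',(R.T@(s['tcp_pos']-p)*1e3).round(2),'F nest',(R.T@s['contact_force']).round(1),'w',s['gripper_width'].round(4),'t',s['time_s'])
print('target',t.round(4),'d mm',((t-s['tcp_pos'])*1e3).round(1),'rot',rv.round(2),np.linalg.norm(rv).round(2))
print('per-mm axis step Z',Z.round(3),'X',X.round(3),'Y',Y.round(3),'J',s['joints'].round(1))
E
python3 go.py -0.5 0 130
```

```text
Traceback (most recent call last):
  File "go.py", line 10, in <module>
    print('now nest mm',(R.T@(s['tcp_pos']-p)*1e3).round(2),'F nest',(R.T@s['contact_force']).round(1),'w',s['gripper_width'].round(4),'t',s['time_s'])
                                                                                                           ^^^^^^^^^^^^^^^^^^^^^^^^
AttributeError: 'float' object has no attribute 'round'
```

Width 51.9 mm: the house is held.

```bash
sed -i "s/s\['gripper_width'\].round(4)/round(s['gripper_width'],4)/" go.py; python3 go.py -0.5 0 120
```

```text
now nest mm [-58.41 241.98 147.74] F nest [-0.2  0.  -0.5] w 0.0519 t 5.5
target [ 0.6411 -0.0539  0.2157] d mm [189.9 163.2   1.8] rot [29.3   8.62 22.72] 38.07
per-mm axis step Z [ 0.23  -0.447  0.864] X [-0.371  0.781  0.503] Y [-0.9   -0.436  0.014] J [ -3.1   5.2 -23.9   0.1 -60.5   5.6]
```

Call:
{"op": "step_arm", "data": {"increments": [{"tx":19,"ty":16.3,"tz":3,"ax":2.93,"ay":0.86,"az":2.27,"claw":-1},{"tx":19,"ty":16.3,"tz":3,"ax":2.93,"ay":0.86,"az":2.27,"claw":-1},{"tx":19,"ty":16.3,"tz":3,"ax":2.93,"ay":0.86,"az":2.27,"claw":-1},{"tx":19,"ty":16.3,"tz":3,"ax":2.93,"ay":0.86,"az":2.27,"claw":-1},{"tx":19,"ty":16.3,"tz":3,"ax":2.93,"ay":0.86,"az":2.27,"claw":-1},{"tx":19,"ty":16.3,"tz":-3,"ax":2.93,"ay":0.86,"az":2.27,"claw":-1},{"tx":19,"ty":16.3,"tz":-3,"ax":2.93,"ay":0.86,"az":2.27,"claw":-1},{"tx":19,"ty":16.3,"tz":-3,"ax":2.93,"ay":0.86,"az":2.27,"claw":-1},{"tx":19,"ty":16.3,"tz":-3,"ax":2.93,"ay":0.86,"az":2.27,"claw":-1},{"tx":19,"ty":16.3,"tz":-3,"ax":2.93,"ay":0.86,"az":2.27,"claw":-1},{"tx":0,"ty":0,"tz":0,"ax":0,"ay":0,"az":0,"claw":-1},{"tx":0,"ty":0,"tz":0,"ax":0,"ay":0,"az":0,"claw":-1}]}}

```text
time_s: 6.7
tcp_pos: [0.6391, -0.0535, 0.2076]
eef_rot: [178.5, 30.4, -64.8]
contact_force: [-0.0, -0.1, -1.1]
gripper_width: 0.0517
```

```bash
python3 go.py -0.5 0 85
python3 - <<'E'
from h import *
from jig import fitplane
c=cap('wrist','w4.png'); P=cloud(c)
N=np.load('nest.npz'); q=(P-N['p'])@N['R']*1e3
im=c['image'].copy(); cv2.imwrite('pics/w4.png',im)
print(c['depth'][200:280:20,200:360:20].round(3))
E
```

```text
now nest mm [ -3.51   1.56 112.38] F nest [-0.6  0.1 -0.9] w 0.0517 t 6.7
target [ 0.6331 -0.0382  0.1854] d mm [ -6.   15.3 -22.2] rot [ 0.07 -0.53 -0.13] 0.55
per-mm axis step Z [ 0.23  -0.447  0.864] X [-0.371  0.781  0.503] Y [-0.9   -0.436  0.014] J [ -3.2  30.8  16.1 -25.6 -92.   31.7]
[[0.402 0.403 0.201 0.202 0.202 0.203 0.203 0.408]
 [0.429 0.43  0.168 0.168 0.167 0.169 0.167 0.434]
 [0.459 0.46  0.143 0.143 0.143 0.143 0.143 0.143]
 [0.161 0.162 0.144 0.144 0.144 0.144 0.143 0.142]]
```

View pics/w4.png

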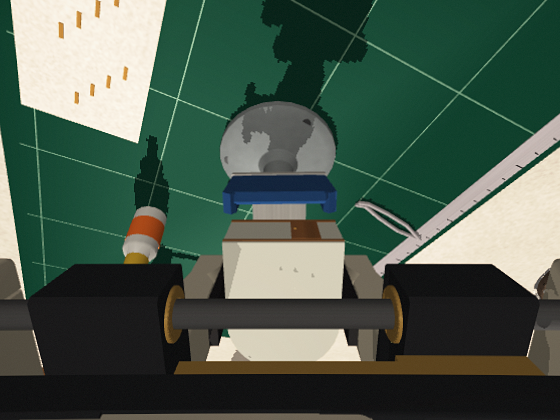

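Wrist view: held house back face at rows 222-240 (cols 223-345), jig flat wall at rows 178-210, cleanly aligned. Measuring the back face in the nest frame.

```bash
cat > held.py <<'E'
from h import *
import sys
# held part: points near TCP height in nest frame, visible back face and top edges
c=cap('wrist'); P=cloud(c); N=np.load('nest.npz'); q=(P-N['p'])@N['R']*1e3
s=r.get_state(); tc=N['R'].T@(s['tcp_pos']-N['p'])*1e3; print('tcp nest',tc.round(2))
lo,hi=float(sys.argv[1]),float(sys.argv[2])  # z range rel. TCP of back face
k=q[:300].reshape(-1,3)-tc
b=k[(k[:,2]>lo)&(k[:,2]<hi)&(k[:,0]<-20)&(k[:,0]>-40)&(abs(k[:,1])<35)]
mid=b[abs(b[:,1])<20]
A=np.c_[np.ones(len(mid)),mid[:,1],mid[:,2]]; f=np.linalg.lstsq(A,mid[:,0],rcond=None)[0]
print('back n',len(mid),'x rel tcp',f[0].round(2),'yaw,pitch deg',np.degrees(f[1:]).round(2),'res',(mid[:,0]-A@f).std().round(2),'z',b[:,2].min().round(2),b[:,2].max().round(2))
print('y pct',np.percentile(b[:,1],[0.5,2,98,99.5]).round(2))
t=k[(k[:,0]>-25)&(k[:,0]<-5)&(abs(k[:,1])<20)&(k[:,2]>-30)&(k[:,2]<25)]
h=np.histogram(t[:,2],bins=np.arange(-30,25,1)); j=h[0].argmax(); print('top face z rel tcp',np.median(t[abs(t[:,2]-h[1][j]-.5)<1.5][:,2]).round(2),h[0][j])
E
python3 held.py -20 7
```

```text
tcp nest [ -2.8    2.   113.92]
back n 2142 x rel tcp -26.33 yaw,pitch deg [-0.82  4.95] res 1.48 z -20.0 7.0
y pct [-25.71 -25.05  25.03  25.81]
top face z rel tcp 7.39 2349
```

```bash
python3 go.py -1 0 82;python3 go.py -1 0 82
```

```text
now nest mm [ -2.8    2.   113.92] F nest [-0.6  0.4 -0.9] w 0.052 t 6.8
target [ 0.6326 -0.0373  0.1826] d mm [ -6.2  16.6 -26.7] rot [ 0.1  -0.39 -0.12] 0.42
per-mm axis step Z [ 0.23  -0.447  0.864] X [-0.371  0.781  0.503] Y [-0.9   -0.436  0.014] J [ -3.2  30.7  16.1 -25.6 -92.   31.7]
now nest mm [ -2.8    2.   113.92] F nest [-0.6  0.4 -0.9] w 0.052 t 6.8
target [ 0.6326 -0.0373  0.1826] d mm [ -6.2  16.6 -26.7] rot [ 0.1  -0.39 -0.12] 0.42
per-mm axis step Z [ 0.23  -0.447  0.864] X [-0.371  0.781  0.503] Y [-0.9   -0.436  0.014] J [ -3.2  30.7  16.1 -25.6 -92.   31.7]
```

Call:
{"op": "step_arm", "data": {"increments": [{"tx":-2,"ty":5.6,"tz":-9,"ax":0.1,"ay":-0.4,"az":-0.1,"claw":-1},{"tx":-2,"ty":5.5,"tz":-9,"ax":0,"ay":0,"az":0,"claw":-1},{"tx":-2.2,"ty":5.5,"tz":-8.7,"ax":0,"ay":0,"az":0,"claw":-1},{"tx":0,"ty":0,"tz":0,"ax":0,"ay":0,"az":0,"claw":-1},{"tx":0,"ty":0,"tz":0,"ax":0,"ay":0,"az":0,"claw":-1},{"tx":0,"ty":0,"tz":0,"ax":0,"ay":0,"az":0,"claw":-1}]}}

```text
time_s: 7.4
tcp_pos: [0.6333, -0.037, 0.183]
eef_rot: [179.2, 30.2, -64.5]
contact_force: [-0.4, -0.1, -1.3]
gripper_width: 0.0514
```

```bash
for i in 1 2 3; do python3 held.py -15 5|head -3; python3 go.py -1 0 60|head -2;  done
```

```text
tcp nest [-0.91 -0.84 82.48]
back n 1315 x rel tcp -26.89 yaw,pitch deg [-0.64 -0.14] res 0.26 z -14.99 5.0
y pct [-25.52 -24.77  25.    25.86]
now nest mm [-0.91 -0.84 82.48] F nest [ 0.7  0.  -0.1] w 0.0521 t 7.45
target [ 0.6275 -0.0274  0.1635] d mm [ -5.9   9.6 -19.5] rot [-0.03  0.08 -0.04] 0.09
tcp nest [-0.97 -0.78 82.48]
back n 1293 x rel tcp -26.88 yaw,pitch deg [-0.57 -0.1 ] res 0.27 z -15.0 4.99
y pct [-25.64 -24.89  25.    25.74]
now nest mm [-0.97 -0.78 82.48] F nest [ 0.2 -0.1 -1.2] w 0.0518 t 7.5
target [ 0.6275 -0.0274  0.1635] d mm [ -5.9   9.7 -19.4] rot [-0.03  0.07 -0.04] 0.09
tcp nest [-0.97 -0.76 82.43]
back n 1308 x rel tcp -26.91 yaw,pitch deg [-0.58 -0.19] res 0.27 z -15.0 4.99
y pct [-25.62 -24.91  24.94  25.7 ]
now nest mm [-0.97 -0.76 82.43] F nest [-0.9  0.1 -0.8] w 0.0519 t 7.55
target [ 0.6275 -0.0274  0.1635] d mm [ -5.8   9.7 -19.4] rot [-0.03  0.07 -0.03] 0.08
```

Call:
{"op": "step_arm", "data": {"increments": [{"tx":-0.7,"ty":-0.35,"tz":0,"ax":0,"ay":0,"az":0,"claw":-1},{"tx":-1.27,"ty":2.46,"tz":-4.75,"ax":0,"ay":0,"az":0,"claw":-1},{"tx":-1.27,"ty":2.46,"tz":-4.75,"ax":0,"ay":0,"az":0,"claw":-1},{"tx":-1.27,"ty":2.46,"tz":-4.75,"ax":0,"ay":0,"az":0,"claw":-1},{"tx":-1.27,"ty":2.46,"tz":-4.75,"ax":0,"ay":0,"az":0,"claw":-1},{"tx":0,"ty":0,"tz":0,"ax":0,"ay":0,"az":0,"claw":-1}]}}

```text
time_s: 8.15
tcp_pos: [0.6269, -0.0271, 0.1625]
eef_rot: [179.1, 30.3, -64.6]
contact_force: [1.2, -0.3, -3.4]
gripper_width: 0.0514
```

```bash
python3 go.py -1 0 22.5
```

```text
now nest mm [-1.    0.42 58.83] F nest [-2.4 -1.  -2.5] w 0.0514 t 8.15
target [ 0.6189 -0.0107  0.1311] d mm [ -8.   16.4 -31.4] rot [-0.04 -0.04 -0.04] 0.07
per-mm axis step Z [ 0.23  -0.447  0.864] X [-0.371  0.781  0.503] Y [-0.9   -0.436  0.014] J [ -1.3  31.   10.5 -26.3 -85.6  32.8]
```

Call:
{"op": "step_arm", "data": {"increments": [{"tx":-1.15,"ty":2.24,"tz":-4.32,"ax":0,"ay":0,"az":0,"claw":-1},{"tx":-1.15,"ty":2.24,"tz":-4.32,"ax":0,"ay":0,"az":0,"claw":-1},{"tx":-1.15,"ty":2.24,"tz":-4.32,"ax":0,"ay":0,"az":0,"claw":-1},{"tx":-1.15,"ty":2.24,"tz":-4.32,"ax":0,"ay":0,"az":0,"claw":-1},{"tx":0,"ty":0,"tz":0,"ax":0,"ay":0,"az":0,"claw":-1}]}}

```text
time_s: 8.65
tcp_pos: [0.6223, -0.0182, 0.1453]
eef_rot: [179.1, 30.3, -64.6]
contact_force: [0.9, -2.1, -4.7]
gripper_width: 0.0522
```

```bash
python3 go.py -1 0 22.5|head -2
```

```text
now nest mm [-1.02  0.37 38.88] F nest [-4.3  0.  -2.9] w 0.0522 t 8.65
target [ 0.6189 -0.0107  0.1311] d mm [ -3.4   7.5 -14.2] rot [-0.04 -0.03 -0.03] 0.06
```

Call:
{"op": "step_arm", "data": {"increments": [{"tx":-0.8,"ty":1.57,"tz":-3.02,"ax":0,"ay":0,"az":0,"claw":-1},{"tx":-0.8,"ty":1.57,"tz":-3.02,"ax":0,"ay":0,"az":0,"claw":-1},{"tx":-0.8,"ty":1.57,"tz":-3.02,"ax":0,"ay":0,"az":0,"claw":-1},{"tx":-0.69,"ty":1.34,"tz":-2.6,"ax":0,"ay":0,"az":0,"claw":-1},{"tx":0,"ty":0,"tz":0,"ax":0,"ay":0,"az":0,"claw":-1}]}}

```text
time_s: 9.15
tcp_pos: [0.6192, -0.0119, 0.134]
eef_rot: [179.1, 30.3, -64.6]
contact_force: [0.5, -0.9, -4.4]
gripper_width: 0.0518
```

```bash
python3 go.py -1 0 22.5|head -2; python3 held.py -15 5
```

```text
now nest mm [-0.7   0.26 25.6 ] F nest [-3.1 -0.2 -3.3] w 0.0518 t 9.15
target [ 0.6189 -0.0107  0.1311] d mm [-0.4  1.3 -2.8] rot [-0.07 -0.02 -0.03] 0.08
tcp nest [-0.68  0.27 25.7 ]
back n 1202 x rel tcp -35.25 yaw,pitch deg [-0.14  0.24] res 0.19 z -15.0 5.0
y pct [-34.58 -33.71  33.55  34.57]
top face z rel tcp 7.95 1210
```

Call:
{"op": "step_arm", "data": {"increments": [{"tx":-0.23,"ty":0.45,"tz":-0.86,"ax":0,"ay":0,"az":0,"claw":-1},{"tx":-0.23,"ty":0.45,"tz":-0.86,"ax":0,"ay":0,"az":0,"claw":-1},{"tx":-0.23,"ty":0.45,"tz":-0.86,"ax":0,"ay":0,"az":0,"claw":-1},{"tx":0,"ty":0,"tz":0,"ax":0,"ay":0,"az":0,"claw":-1}]}}

```text
time_s: 9.6
tcp_pos: [0.6189, -0.0109, 0.1322]
eef_rot: [179.1, 30.2, -64.5]
contact_force: [1.8, -2.0, -0.6]
gripper_width: 0.0519
```

```bash
python3 go.py -1 0 22.5|head -2; python3 held.py -15 5|tail -1
```

```text
now nest mm [-0.69  0.08 23.48] F nest [-2.6 -0.8  0.8] w 0.0519 t 9.6
target [ 0.6189 -0.0107  0.1311] d mm [-0.   0.2 -1. ] rot [-0.05  0.04 -0.04] 0.08
top face z rel tcp 8.11 1169
```

Call:
{"op": "step_arm", "data": {"increments": [{"tx":-0.23,"ty":0.45,"tz":-0.86,"ax":0,"ay":0,"az":0,"claw":-1},{"tx":-0.23,"ty":0.45,"tz":-0.86,"ax":0,"ay":0,"az":0,"claw":-1},{"tx":0,"ty":0,"tz":0,"ax":0,"ay":0,"az":0,"claw":-1}]}}

```text
time_s: 9.95
tcp_pos: [0.6187, -0.0104, 0.131]
eef_rot: [179.2, 30.2, -64.5]
contact_force: [0.4, -2.5, 3.7]
gripper_width: 0.0518
```

```bash
python3 go.py -1 0 22.5|head -2; python3 held.py -15 5|tail -1
```

```text
now nest mm [-0.8   0.06 22.17] F nest [-0.2  0.8  4.4] w 0.0518 t 9.95
target [ 0.6189 -0.0107  0.1311] d mm [ 0.2 -0.3  0.2] rot [-0.02  0.08 -0.05] 0.1
top face z rel tcp 8.14 1138
```

Call:
{"op": "step_arm", "data": {"increments": [{"tx":-0.23,"ty":0.45,"tz":-0.86,"ax":0,"ay":0,"az":0,"claw":-1},{"tx":-0.23,"ty":0.45,"tz":-0.86,"ax":0,"ay":0,"az":0,"claw":-1},{"tx":0,"ty":0,"tz":0,"ax":0,"ay":0,"az":0,"claw":-1}]}}

```text
time_s: 10.3
tcp_pos: [0.6186, -0.0103, 0.1308]
eef_rot: [179.2, 30.1, -64.4]
contact_force: [-0.9, -5.7, 12.7]
gripper_width: 0.0518
```

```bash
python3 go.py -1 0 22.5|head -2; python3 held.py -15 5|tail -1
```

```text
now nest mm [-0.79  0.07 22.04] F nest [ 2.2  3.5 13.4] w 0.0518 t 10.3
target [ 0.6189 -0.0107  0.1311] d mm [ 0.2 -0.3  0.3] rot [ 0.03  0.18 -0.08] 0.19
top face z rel tcp 8.18 1121
```

Hard stop reached (force jumps, no motion) with the top face 30.2 mm over the floor. Relax, release, retract along the axis.

Call:
{"op": "step_arm", "data": {"increments": [{"tx":0.4,"ty":-0.8,"tz":1.6,"ax":0,"ay":0,"az":0,"claw":-1},{"tx":0,"ty":0,"tz":0,"ax":0,"ay":0,"az":0,"claw":1},{"tx":0,"ty":0,"tz":0,"ax":0,"ay":0,"az":0,"claw":1},{"tx":0,"ty":0,"tz":0,"ax":0,"ay":0,"az":0,"claw":1},{"tx":0,"ty":0,"tz":0,"ax":0,"ay":0,"az":0,"claw":1},{"tx":2.3,"ty":-4.5,"tz":8.6,"ax":0,"ay":0,"az":0,"claw":1},{"tx":4.6,"ty":-9,"tz":17.3,"ax":0,"ay":0,"az":0,"claw":1},{"tx":4.6,"ty":-9,"tz":17.3,"ax":0,"ay":0,"az":0,"claw":1},{"tx":4.6,"ty":-9,"tz":17.3,"ax":0,"ay":0,"az":0,"claw":1},{"tx":4.6,"ty":-9,"tz":17.3,"ax":0,"ay":0,"az":0,"claw":1},{"tx":0,"ty":0,"tz":0,"ax":0,"ay":0,"az":0,"claw":1}]}}

```text
time_s: 11.45
tcp_pos: [0.6407, -0.0523, 0.2112]
eef_rot: [179.4, 30.0, -64.5]
contact_force: [0.4, -0.6, 0.2]
gripper_width: 0.0879
```

```bash
cat > seat.py <<'E'
from h import *
# seated top layer in nest frame, seen from the wrist
c=cap('wrist','seat.png'); P=cloud(c); N=np.load('nest.npz'); q=((P-N['p'])@N['R']*1e3)[:265].reshape(-1,3)
t=q[(q[:,0]>-27.5)&(q[:,0]<30)&(abs(q[:,1])<22)&(q[:,2]>-5)&(q[:,2]<70)]
h=np.histogram(t[:,2],bins=np.arange(-5,70,1)); j=h[0].argmax(); t=t[abs(t[:,2]-h[1][j]-.5)<2.5]
A=np.c_[np.ones(len(t)),t[:,:2]]; f=np.linalg.lstsq(A,t[:,2],rcond=None)[0]
print('n',len(t),'top z at 0',f[0].round(2),'slopes deg',np.degrees(f[1:]).round(2),'x range',t[:,0].min().round(1),t[:,0].max().round(1))
a=q[(abs(q[:,2]-f[0])<1.5)&(abs(q[:,0])<50)&(abs(q[:,1])<40)]
print('y pct in gap',np.percentile(a[abs(a[:,0])<20][:,1],[1,99]).round(2))
E
python3 go.py -1 0 100|head -2; python3 seat.py
```

```text
now nest mm [ -1.36  -0.4  115.32] F nest [-0.5 -0.1  0.5] w 0.0879 t 11.45
target [ 0.6367 -0.0453  0.1981] d mm [ -4.    7.  -13.1] rot [0.05 0.31 0.  ] 0.31
n 3951 top z at 0 30.05 slopes deg [-0.4  -0.62] x range -21.9 28.3
y pct in gap [-24.86  25.96]
```

House reads home: top 30.05 mm, square. Next the band: lift, un-tilt, and look.

Call:
{"op": "step_arm", "data": {"increments": [{"tx":0,"ty":0,"tz":25,"ax":-6.7,"ay":-3.45,"az":0,"claw":1},{"tx":0,"ty":0,"tz":25,"ax":-6.7,"ay":-3.45,"az":0,"claw":1},{"tx":-10,"ty":10,"tz":25,"ax":-6.7,"ay":-3.45,"az":0,"claw":1},{"tx":-25,"ty":38,"tz":15,"ax":-6.7,"ay":-3.45,"az":0,"claw":1},{"tx":-25,"ty":38,"tz":0,"ax":0,"ay":0,"az":0,"claw":1},{"tx":-25,"ty":38,"tz":0,"ax":0,"ay":0,"az":0,"claw":1},{"tx":-25,"ty":38,"tz":0,"ax":0,"ay":0,"az":0,"claw":1},{"tx":-25,"ty":38,"tz":-20,"ax":0,"ay":0,"az":0,"claw":1},{"tx":-25,"ty":38,"tz":-20,"ax":0,"ay":0,"az":0,"claw":1},{"tx":-25,"ty":38,"tz":-30,"ax":0,"ay":0,"az":0,"claw":1},{"tx":-22,"ty":38,"tz":-30,"ax":0,"ay":0,"az":0,"claw":1},{"tx":0,"ty":0,"tz":0,"ax":0,"ay":0,"az":0,"claw":1}]}}

```text
time_s: 12.7
tcp_pos: [0.4315, 0.2596, 0.1985]
eef_rot: [179.7, 0.0, -64.1]
contact_force: [0.0, -1.4, -0.5]
gripper_width: 0.0874
```

```bash
cat > part.py <<'E'
from h import *
import sys
# free part on the mat: top height band, pose of the D
lo,hi=float(sys.argv[1]),float(sys.argv[2])
c=cap('wrist','part%s.png'%sys.argv[3]); s=r.get_state(); print('tcp',s['tcp_pos'].round(4),s['eef_rot'].round(2),'J',s['joints'].round(1))
P=cloud(c);h=P[...,2]; m=((h>lo)&(h<hi)).astype(np.uint8); m[265:]=0
n,l,st,ce=cv2.connectedComponentsWithStats(m)
for i in range(1,n):
    if st[i,4]>800:
        q=(P[l==i][:,:2]*1000).astype(np.float32); (cx,cy),(w,g),a=cv2.minAreaRect(q)
        L=a if w>g else a+90; u=np.array([np.cos(np.radians(L)),np.sin(np.radians(L))]); v=np.array([-u[1],u[0]])
        k=(q-[cx,cy])@u; d=(q-[cx,cy])@v
        if np.ptp(d[k>28])>np.ptp(d[k<-28]): L+=180;u=-u;k=-k
        g0=np.array([cx,cy])-6*u
        print(st[i],'z',np.median(P[l==i][:,2]).round(4),'size',round(w,1),round(g,1),'end widths',np.ptp(d[k>28]).round(1),np.ptp(d[k<-28]).round(1),'nose yaw',round((L+180)%360-180,2),'grip',g0.round(1),'bgr',c['image'][l==i].mean(0).round())
E
python3 part.py .011 .019 band
```

```text
tcp [0.4332 0.2588 0.2003] [ 1.798e+02  2.000e-02 -6.407e+01] J [ 53.1   6.6 -24.   -0.1 -59.5 -27.1]
[ 239  125   73   62 3408] z 0.015 size 66.7 52.5 end widths 27.8 52.1 nose yaw 38.28 grip [448.7 228.7] bgr [ 69. 131. 203.]
```

View pics/partband.png

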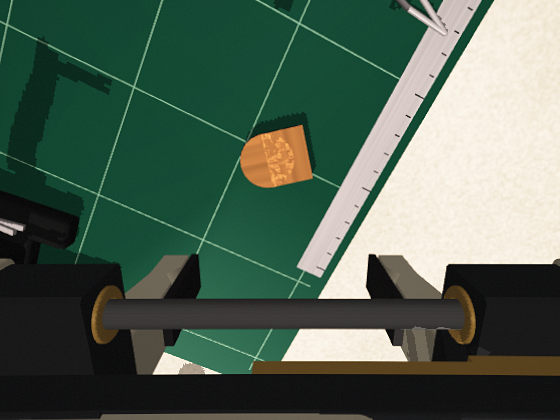

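Band: nose yaw 38.3°, grip (0.4487, 0.2287), top z 0.015, nose left at (242,160), flat right at (308,152).

Call:
{"op": "step_arm", "data": {"increments": [{"tx":1.6,"ty":-3,"tz":-9,"ax":0,"ay":0,"az":-7.76,"claw":1},{"tx":1.6,"ty":-3,"tz":-9,"ax":0,"ay":0,"az":-7.76,"claw":1},{"tx":1.6,"ty":-3,"tz":-9,"ax":0,"ay":0,"az":-7.76,"claw":1},{"tx":1.6,"ty":-3,"tz":-9,"ax":0,"ay":0,"az":-7.76,"claw":1},{"tx":1.6,"ty":-3,"tz":-9,"ax":0,"ay":0,"az":-7.76,"claw":1},{"tx":1.5,"ty":-3,"tz":-9,"ax":0,"ay":0,"az":-7.76,"claw":1},{"tx":1.5,"ty":-3,"tz":-9,"ax":0,"ay":0,"az":-7.76,"claw":1},{"tx":1.5,"ty":-3,"tz":-9,"ax":0,"ay":0,"az":-7.76,"claw":1},{"tx":1.5,"ty":-3,"tz":-9,"ax":0,"ay":0,"az":-7.76,"claw":1},{"tx":1.5,"ty":-3,"tz":-9,"ax":0,"ay":0,"az":-7.76,"claw":1},{"tx":0,"ty":0,"tz":0,"ax":0,"ay":0,"az":0,"claw":1},{"tx":0,"ty":0,"tz":0,"ax":0,"ay":0,"az":0,"claw":1}]}}

```text
time_s: 13.95
tcp_pos: [0.4515, 0.2276, 0.1128]
eef_rot: [-180.0, 0.1, -141.7]
contact_force: [-0.0, 0.7, 0.4]
gripper_width: 0.0876
```

```bash
python3 -c "
from h import *
s=r.get_state();print(s['tcp_pos'],s['eef_rot'],s['joints'])"
```

```text
[0.45145934 0.2276101  0.11281152] [-1.79967628e+02  1.03830224e-01 -1.41713183e+02] [ 4.90889212e+01  1.21796307e+01 -3.06523057e+01  7.00047020e-02
 -4.70721617e+01 -1.00849770e+02]
```

Call:
{"op": "step_arm", "data": {"increments": [{"tx":-2.5,"ty":1,"tz":-15,"ax":0,"ay":0,"az":0,"claw":1},{"tx":0,"ty":0,"tz":-20,"ax":0,"ay":0,"az":0,"claw":1},{"tx":0,"ty":0,"tz":-20,"ax":0,"ay":0,"az":0,"claw":1},{"tx":0,"ty":0,"tz":-20,"ax":0,"ay":0,"az":0,"claw":1},{"tx":0,"ty":0,"tz":-8,"ax":0,"ay":0,"az":0,"claw":1},{"tx":0,"ty":0,"tz":0,"ax":0,"ay":0,"az":0,"claw":1},{"tx":0,"ty":0,"tz":0,"ax":0,"ay":0,"az":0,"claw":1}]}}

```text
time_s: 14.65
tcp_pos: [0.449, 0.2295, 0.0302]
eef_rot: [-180.0, 0.1, -141.8]
contact_force: [0.2, 0.4, 0.5]
gripper_width: 0.0878
```

Call:
{"op": "step_arm", "data": {"increments": [{"tx":0,"ty":-0.5,"tz":-6.5,"ax":0,"ay":0,"az":0,"claw":1},{"tx":0,"ty":0,"tz":0,"ax":0,"ay":0,"az":0,"claw":1},{"tx":0,"ty":0,"tz":0,"ax":0,"ay":0,"az":0,"claw":-1},{"tx":0,"ty":0,"tz":0,"ax":0,"ay":0,"az":0,"claw":-1},{"tx":0,"ty":0,"tz":0,"ax":0,"ay":0,"az":0,"claw":-1},{"tx":0,"ty":0,"tz":0,"ax":0,"ay":0,"az":0,"claw":-1},{"tx":0,"ty":0,"tz":0,"ax":0,"ay":0,"az":0,"claw":-1},{"tx":0,"ty":0,"tz":0,"ax":0,"ay":0,"az":0,"claw":-1}]}}

```text
time_s: 15.45
tcp_pos: [0.4485, 0.2285, 0.0229]
eef_rot: [-180.0, 0.1, -141.9]
contact_force: [-0.6, -0.4, 0.6]
gripper_width: 0.0515
```

Call:
{"op": "step_arm", "data": {"increments": [{"tx":0,"ty":0,"tz":6,"ax":0,"ay":0,"az":0,"claw":-1},{"tx":0,"ty":0,"tz":30,"ax":0,"ay":0,"az":0,"claw":-1},{"tx":0,"ty":0,"tz":30,"ax":0,"ay":0,"az":0,"claw":-1},{"tx":0,"ty":0,"tz":30,"ax":0,"ay":0,"az":4,"claw":-1},{"tx":0,"ty":0,"tz":30,"ax":0,"ay":0,"az":7,"claw":-1},{"tx":0,"ty":0,"tz":30,"ax":0,"ay":0,"az":7,"claw":-1},{"tx":0,"ty":0,"tz":30,"ax":0,"ay":0,"az":7,"claw":-1},{"tx":0,"ty":0,"tz":30,"ax":0,"ay":0,"az":7,"claw":-1},{"tx":0,"ty":0,"tz":30,"ax":0,"ay":0,"az":7,"claw":-1},{"tx":0,"ty":0,"tz":20,"ax":0,"ay":0,"az":7,"claw":-1},{"tx":0,"ty":0,"tz":0,"ax":0,"ay":0,"az":0,"claw":-1}]}}

```text
time_s: 16.55
tcp_pos: [0.4495, 0.2292, 0.2925]
eef_rot: [-179.7, 0.3, -95.7]
contact_force: [0.3, 0.4, 0.6]
gripper_width: 0.0519
```

```bash
python3 go.py -1 0 150
```

```text
now nest mm [330.2   50.07  15.63] F nest [ 0.6 -0.4  0.4] w 0.0519 t 16.55
target [ 0.6482 -0.0677  0.2413] d mm [ 198.8 -296.9  -51.2] rot [29.6   6.33 30.66] 43.08
per-mm axis step Z [ 0.23  -0.447  0.864] X [-0.371  0.781  0.503] Y [-0.9   -0.436  0.014] J [ 49.4   2.4 -16.3   0.  -70.9 -55.1]
```

Call:
{"op": "step_arm", "data": {"increments": [{"tx":18.1,"ty":-27,"tz":0,"ax":2.69,"ay":0.58,"az":2.79,"claw":-1},{"tx":18.1,"ty":-27,"tz":0,"ax":2.69,"ay":0.58,"az":2.79,"claw":-1},{"tx":18.1,"ty":-27,"tz":0,"ax":2.69,"ay":0.58,"az":2.79,"claw":-1},{"tx":18.1,"ty":-27,"tz":0,"ax":2.69,"ay":0.58,"az":2.79,"claw":-1},{"tx":18.1,"ty":-27,"tz":0,"ax":2.69,"ay":0.58,"az":2.79,"claw":-1},{"tx":18.1,"ty":-27,"tz":0,"ax":2.69,"ay":0.58,"az":2.79,"claw":-1},{"tx":18.1,"ty":-27,"tz":0,"ax":2.69,"ay":0.58,"az":2.79,"claw":-1},{"tx":18.1,"ty":-27,"tz":0,"ax":2.69,"ay":0.58,"az":2.79,"claw":-1},{"tx":18.1,"ty":-27,"tz":-17,"ax":2.69,"ay":0.58,"az":2.79,"claw":-1},{"tx":18.1,"ty":-27,"tz":-17,"ax":2.69,"ay":0.58,"az":2.79,"claw":-1},{"tx":18.1,"ty":-27,"tz":-17,"ax":2.69,"ay":0.58,"az":2.79,"claw":-1},{"tx":0,"ty":0,"tz":0,"ax":0,"ay":0,"az":0,"claw":-1}]}}

```text
time_s: 17.75
tcp_pos: [0.6473, -0.0722, 0.2294]
eef_rot: [177.9, 30.4, -65.5]
contact_force: [-0.3, -0.0, -2.2]
gripper_width: 0.0519
```

```bash
python3 held.py -18 -10; python3 go.py -1 0 90
```

```text
tcp nest [ -7.54   2.08 143.03]
back n 956 x rel tcp -17.74 yaw,pitch deg [-0.54 42.04] res 2.3 z -18.0 -10.0
y pct [-24.73 -24.19  25.9   26.85]
top face z rel tcp -9.73 1751
now nest mm [ -7.54   2.08 143.03] F nest [-0.3 -0.6 -0.8] w 0.0518 t 17.8
target [ 0.6344 -0.0409  0.1895] d mm [-12.8  29.7 -42.6] rot [ 0.3  -0.78  0.3 ] 0.89
per-mm axis step Z [ 0.23  -0.447  0.864] X [-0.371  0.781  0.503] Y [-0.9   -0.436  0.014] J [ -4.4  31.1  19.6 -25.2 -95.5  30.8]
```

Call:
{"op": "step_arm", "data": {"increments": [{"tx":-3.2,"ty":7.4,"tz":-10.6,"ax":0.3,"ay":-0.8,"az":0.3,"claw":-1},{"tx":-3.2,"ty":7.4,"tz":-10.6,"ax":0,"ay":0,"az":0,"claw":-1},{"tx":-3.2,"ty":7.4,"tz":-10.6,"ax":0,"ay":0,"az":0,"claw":-1},{"tx":-3.2,"ty":7.4,"tz":-10.6,"ax":0,"ay":0,"az":0,"claw":-1},{"tx":0,"ty":0,"tz":0,"ax":0,"ay":0,"az":0,"claw":-1},{"tx":0,"ty":0,"tz":0,"ax":0,"ay":0,"az":0,"claw":-1},{"tx":0,"ty":0,"tz":0,"ax":0,"ay":0,"az":0,"claw":-1}]}}

```text
time_s: 18.5
tcp_pos: [0.6351, -0.039, 0.1961]
eef_rot: [179.7, 29.8, -64.0]
contact_force: [0.0, 0.0, 0.4]
gripper_width: 0.0517
```

```bash
python3 held.py -18 -10; python3 go.py -1 0 90|head -2;  python3 held.py -18 -10|head -3; cp last_wrist.npz bandheld.npz
python3 - <<'E'
from h import *
c=dict(np.load('last_wrist.npz'));P=cloud(c); N=np.load('nest.npz'); q=(P-N['p'])@N['R']*1e3
for v in range(190,262,4): print(v,q[v,280].round(1),q[v,260].round(1),c['image'][v,280])
E
```

```text
tcp nest [ 3.38 -1.34 95.08]
back n 466 x rel tcp -26.11 yaw,pitch deg [-0.52  0.81] res 0.26 z -18.0 -10.03
y pct [-25.93 -24.87  24.76  25.41]
top face z rel tcp -8.09 1581
now nest mm [ 3.38 -1.34 95.08] F nest [-0.5  0.2  0.5] w 0.0519 t 18.55
target [ 0.6344 -0.0409  0.1895] d mm [-0.8 -1.7 -6.6] rot [ 0.09  0.64 -0.26] 0.7
tcp nest [ 3.34 -1.31 94.98]
back n 461 x rel tcp -26.17 yaw,pitch deg [-0.58  0.97] res 0.23 z -18.0 -10.03
y pct [-25.95 -25.03  24.63  25.42]
190 [-34.2  -3.2  53.8] [-33.8 -14.4  52.6] [92 55 28]
194 [-32.6  -3.1  56.6] [-32.1 -14.3  54.9] [91 54 26]
198 [-30.   -3.1  55.5] [-29.9 -14.3  55.4] [118  70  33]
202 [-21.   -3.4  30.5] [-20.6 -16.2  29.4] [152 174 182]
206 [-18.3  -3.4  30.5] [-18.1 -16.2  30.3] [152 170 177]
210 [-15.7  -3.4  30.5] [-15.6 -16.2  30.8] [153 171 179]
214 [-12.6  -3.4  29.2] [-12.9 -16.2  30.6] [152 170 177]
218 [-10.   -3.4  29.6] [-10.1 -16.3  30.2] [153 171 177]
222 [-22.9  -2.8  75.9] [-22.7 -12.9  75.5] [100 119 134]
226 [-23.2  -2.8  82.8] [-23.  -12.4  82.6] [11  9  7]
230 [-22.6  -2.7  86.9] [-22.7 -12.1  87.3] [ 39  74 121]
234 [-20.7  -2.7  87.1] [-20.6 -12.1  87.1] [ 50  93 151]
238 [-18.4  -2.7  86.5] [-18.5 -12.2  87.1] [ 48  92 148]
242 [-16.7  -2.7  87.2] [-16.4 -12.2  86.8] [ 50  96 153]
246 [-14.5  -2.7  87. ] [-14.5 -12.2  87.1] [ 50  94 154]
250 [-12.5  -2.6  87.1] [-12.5 -12.2  87.3] [ 53  98 159]
254 [-10.6  -2.6  87.5] [-10.5 -12.2  87.6] [ 52  95 153]
258 [-8.4 -2.6 87.4] [ -8.  -12.3  86.7] [ 52  96 156]
```

Call:
{"op": "step_arm", "data": {"increments": [{"tx":0.5,"ty":-4.55,"tz":-2.5,"ax":0.1,"ay":0.64,"az":-0.26,"claw":-1},{"tx":-1.15,"ty":2.24,"tz":-4.32,"ax":0,"ay":0,"az":0,"claw":-1},{"tx":-1.15,"ty":2.24,"tz":-4.32,"ax":0,"ay":0,"az":0,"claw":-1},{"tx":-1.15,"ty":2.24,"tz":-4.32,"ax":0,"ay":0,"az":0,"claw":-1},{"tx":0,"ty":0,"tz":0,"ax":0,"ay":0,"az":0,"claw":-1},{"tx":0,"ty":0,"tz":0,"ax":0,"ay":0,"az":0,"claw":-1}]}}

```text
time_s: 19.2
tcp_pos: [0.6317, -0.0366, 0.1799]
eef_rot: [179.0, 30.3, -64.6]
contact_force: [1.2, -0.5, -0.7]
gripper_width: 0.0519
```

```bash
python3 held.py -18 -10; python3 go.py -1.6 0.2 55|head -2
```

```text
tcp nest [-1.48  0.29 79.44]
back n 487 x rel tcp -25.81 yaw,pitch deg [-0.17  2.18] res 0.47 z -17.98 -10.01
y pct [-25.4  -24.79  24.99  26.01]
top face z rel tcp -8.4 1937
now nest mm [-1.48  0.29 79.44] F nest [ 0.1  0.3 -0.5] w 0.0518 t 19.25
target [ 0.6264 -0.0258  0.1589] d mm [ -5.5  10.9 -21.2] rot [-0.03 -0.04 -0.02] 0.05
```

Call:
{"op": "step_arm", "data": {"increments": [{"tx":-1.1,"ty":2.15,"tz":-4.15,"ax":0,"ay":0,"az":0,"claw":-1},{"tx":-1.1,"ty":2.15,"tz":-4.15,"ax":0,"ay":0,"az":0,"claw":-1},{"tx":-1.1,"ty":2.15,"tz":-4.15,"ax":0,"ay":0,"az":0,"claw":-1},{"tx":-1.1,"ty":2.15,"tz":-4.15,"ax":0,"ay":0,"az":0,"claw":-1},{"tx":-1.1,"ty":2.15,"tz":-4.15,"ax":0,"ay":0,"az":0,"claw":-1},{"tx":0,"ty":0,"tz":0,"ax":0,"ay":0,"az":0,"claw":-1}]}}

```text
time_s: 19.85
tcp_pos: [0.626, -0.0256, 0.1583]
eef_rot: [179.0, 30.3, -64.7]
contact_force: [1.0, 0.4, -2.6]
gripper_width: 0.0515
```

```bash
python3 held.py -18 -10|tail -1; python3 go.py -1.6 0.2 50|head -2
```

```text
top face z rel tcp -8.3 1764
now nest mm [-1.69  0.49 54.54] F nest [-1.7 -1.6 -1.2] w 0.0516 t 19.9
target [ 0.6252 -0.0235  0.1546] d mm [-0.8  2.2 -3.9] rot [-0.04 -0.11 -0.  ] 0.12
```

Call:
{"op": "step_arm", "data": {"increments": [{"tx":-0.23,"ty":0.45,"tz":-0.86,"ax":0,"ay":0,"az":0,"claw":-1},{"tx":-0.23,"ty":0.45,"tz":-0.86,"ax":0,"ay":0,"az":0,"claw":-1},{"tx":-0.23,"ty":0.45,"tz":-0.86,"ax":0,"ay":0,"az":0,"claw":-1},{"tx":-0.23,"ty":0.45,"tz":-0.86,"ax":0,"ay":0,"az":0,"claw":-1},{"tx":-0.23,"ty":0.45,"tz":-0.86,"ax":0,"ay":0,"az":0,"claw":-1},{"tx":0,"ty":0,"tz":0,"ax":0,"ay":0,"az":0,"claw":-1}]}}

```text
time_s: 20.5
tcp_pos: [0.6252, -0.0237, 0.155]
eef_rot: [179.0, 30.2, -64.6]
contact_force: [0.4, -2.4, 0.8]
gripper_width: 0.0516
```

```bash
python3 held.py -18 -10|tail -1; python3 go.py -1.6 0.2 50|head -2
```

```text
top face z rel tcp -8.09 1343
now nest mm [-1.59  0.29 50.42] F nest [-1.4  0.2  2.1] w 0.052 t 20.55
target [ 0.6252 -0.0235  0.1546] d mm [-0.   0.2 -0.4] rot [-0.03 -0.04  0.  ] 0.05
```

Top at 42.3; press on to confirm the stop.

Call:
{"op": "step_arm", "data": {"increments": [{"tx":-0.23,"ty":0.45,"tz":-0.86,"ax":0,"ay":0,"az":0,"claw":-1},{"tx":-0.23,"ty":0.45,"tz":-0.86,"ax":0,"ay":0,"az":0,"claw":-1},{"tx":0,"ty":0,"tz":0,"ax":0,"ay":0,"az":0,"claw":-1}]}}

```text
time_s: 20.85
tcp_pos: [0.6253, -0.0237, 0.1548]
eef_rot: [179.1, 30.1, -64.6]
contact_force: [0.6, -5.2, 8.9]
gripper_width: 0.0515
```

```bash
python3 held.py -18 -10|tail -1; python3 go.py -1.6 0.2 50|head -2
```

```text
top face z rel tcp -8.06 1299
now nest mm [-1.62  0.22 50.27] F nest [-0.1  1.9  9.8] w 0.0518 t 20.9
target [ 0.6252 -0.0235  0.1546] d mm [-0.   0.1 -0.2] rot [ 0.03  0.08 -0.02] 0.08
```

Call:
{"op": "step_arm", "data": {"increments": [{"tx":0.35,"ty":-0.7,"tz":1.3,"ax":0,"ay":0,"az":0,"claw":-1},{"tx":0,"ty":0,"tz":0,"ax":0,"ay":0,"az":0,"claw":1},{"tx":0,"ty":0,"tz":0,"ax":0,"ay":0,"az":0,"claw":1},{"tx":0,"ty":0,"tz":0,"ax":0,"ay":0,"az":0,"claw":1},{"tx":0,"ty":0,"tz":0,"ax":0,"ay":0,"az":0,"claw":1},{"tx":2.3,"ty":-4.5,"tz":8.6,"ax":0,"ay":0,"az":0,"claw":1},{"tx":4.6,"ty":-9,"tz":17.3,"ax":0,"ay":0,"az":0,"claw":1},{"tx":4.6,"ty":-9,"tz":17.3,"ax":0,"ay":0,"az":0,"claw":1},{"tx":4.6,"ty":-9,"tz":17.3,"ax":0,"ay":0,"az":0,"claw":1},{"tx":0,"ty":0,"tz":0,"ax":0,"ay":0,"az":0,"claw":1}]}}

```text
time_s: 21.9
tcp_pos: [0.6428, -0.0567, 0.2181]
eef_rot: [179.3, 30.1, -64.5]
contact_force: [-0.3, -0.9, 0.7]
gripper_width: 0.0878
```

```bash
python3 go.py -1 0 130|head -2; python3 seat.py
```

```text
now nest mm [ -2.09  -0.22 123.76] F nest [-0.2  0.7  0.9] w 0.0878 t 21.9
target [ 0.6436 -0.0588  0.224 ] d mm [ 0.8 -2.   5.9] rot [0.05 0.22 0.04] 0.23
n 4220 top z at 0 42.22 slopes deg [-0.28 -0.11] x range -25.6 26.0
y pct in gap [-24.69  26.1 ]
```

Band reads home (42.2 mm, square). Now the roof.

Call:
{"op": "step_arm", "data": {"increments": [{"tx":0,"ty":-15,"tz":20,"ax":-4.5,"ay":-2.3,"az":0,"claw":1},{"tx":-4,"ty":-25,"tz":10,"ax":-4.5,"ay":-2.3,"az":0,"claw":1},{"tx":-4,"ty":-30,"tz":0,"ax":-4.5,"ay":-2.3,"az":0,"claw":1},{"tx":-5,"ty":-30,"tz":-8,"ax":-4.5,"ay":-2.3,"az":0,"claw":1},{"tx":-5,"ty":-30,"tz":-10,"ax":-4.5,"ay":-2.3,"az":0,"claw":1},{"tx":-6,"ty":-30,"tz":-15,"ax":-4.5,"ay":-2.3,"az":0,"claw":1},{"tx":-6,"ty":-33,"tz":-15,"ax":0,"ay":0,"az":0,"claw":1},{"tx":0,"ty":0,"tz":0,"ax":0,"ay":0,"az":0,"claw":1},{"tx":0,"ty":0,"tz":0,"ax":0,"ay":0,"az":0,"claw":1}]}}

```text
time_s: 22.85
tcp_pos: [0.6105, -0.2482, 0.1963]
eef_rot: [179.8, 0.0, -64.5]
contact_force: [0.5, 0.6, -0.1]
gripper_width: 0.0874
```

```bash
python3 part.py .009 .017 roof
```

```text
tcp [ 0.6112 -0.2478  0.1969] [ 1.7988e+02 -3.0000e-02 -6.4420e+01] J [ -5.1  21.   -5.3   0.1 -63.9  30.7]
[ 256  119   56   69 3436] z 0.013 size 52.0 65.1 end widths 28.6 51.7 nose yaw 115.56 grip [ 628.2 -289.1] bgr [ 33.  40. 214.]
```

View pics/partroof.png

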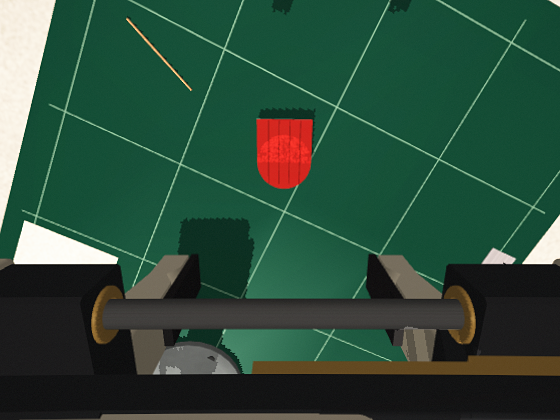

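Roof: nose yaw 115.6° (nose down at (284,188)), already matched by the tool; grip (0.6282, -0.2891), top z 0.013.

Call:
{"op": "step_arm", "data": {"increments": [{"tx":5.7,"ty":-13.8,"tz":-25,"ax":0,"ay":0,"az":0,"claw":1},{"tx":5.7,"ty":-13.8,"tz":-25,"ax":0,"ay":0,"az":0,"claw":1},{"tx":5.6,"ty":-13.7,"tz":-25,"ax":0,"ay":0,"az":0,"claw":1},{"tx":0,"ty":0,"tz":-25,"ax":0,"ay":0,"az":0,"claw":1},{"tx":0,"ty":0,"tz":-25,"ax":0,"ay":0,"az":0,"claw":1},{"tx":0,"ty":0,"tz":-20,"ax":0,"ay":0,"az":0,"claw":1},{"tx":0,"ty":0,"tz":-18,"ax":0,"ay":0,"az":0,"claw":1},{"tx":0,"ty":0,"tz":0,"ax":0,"ay":0,"az":0,"claw":1},{"tx":0,"ty":0,"tz":0,"ax":0,"ay":0,"az":0,"claw":1}]}}

```text
time_s: 23.8
tcp_pos: [0.6289, -0.2888, 0.0344]
eef_rot: [179.9, -0.1, -64.3]
contact_force: [-0.3, -0.2, 0.7]
gripper_width: 0.0876
```

Call:
{"op": "step_arm", "data": {"increments": [{"tx":-0.5,"ty":0,"tz":-5.5,"ax":0,"ay":0,"az":0,"claw":1},{"tx":0,"ty":0,"tz":-5,"ax":0,"ay":0,"az":0,"claw":1},{"tx":0,"ty":0,"tz":0,"ax":0,"ay":0,"az":0,"claw":1},{"tx":0,"ty":0,"tz":0,"ax":0,"ay":0,"az":0,"claw":-1},{"tx":0,"ty":0,"tz":0,"ax":0,"ay":0,"az":0,"claw":-1},{"tx":0,"ty":0,"tz":0,"ax":0,"ay":0,"az":0,"claw":-1},{"tx":0,"ty":0,"tz":0,"ax":0,"ay":0,"az":0,"claw":-1},{"tx":0,"ty":0,"tz":0,"ax":0,"ay":0,"az":0,"claw":-1},{"tx":0,"ty":0,"tz":0,"ax":0,"ay":0,"az":0,"claw":-1}]}}

```text
time_s: 24.7
tcp_pos: [0.6277, -0.2893, 0.0236]
eef_rot: [179.9, -0.1, -64.4]
contact_force: [0.4, -0.1, 0.4]
gripper_width: 0.0517
```

Call:
{"op": "step_arm", "data": {"increments": [{"tx":0,"ty":0,"tz":6,"ax":0,"ay":0,"az":0,"claw":-1},{"tx":0,"ty":0,"tz":30,"ax":0,"ay":0,"az":0,"claw":-1},{"tx":0,"ty":0,"tz":30,"ax":0,"ay":0,"az":0,"claw":-1},{"tx":0,"ty":0,"tz":30,"ax":0,"ay":0,"az":0,"claw":-1},{"tx":0,"ty":0,"tz":30,"ax":0,"ay":0,"az":0,"claw":-1},{"tx":0,"ty":0,"tz":30,"ax":0,"ay":0,"az":0,"claw":-1},{"tx":0,"ty":0,"tz":30,"ax":0,"ay":0,"az":0,"claw":-1},{"tx":0,"ty":0,"tz":30,"ax":0,"ay":0,"az":0,"claw":-1},{"tx":0,"ty":0,"tz":0,"ax":0,"ay":0,"az":0,"claw":-1}]}}

```text
time_s: 25.6
tcp_pos: [0.6296, -0.2902, 0.2456]
eef_rot: [-179.8, -0.4, -64.4]
contact_force: [0.2, 0.4, 0.7]
gripper_width: 0.0515
```

```bash
python3 go.py -1 0 130
```

```text
now nest mm [-165.64  113.89  248.9 ] F nest [ 0.6 -0.3  0.5] w 0.0515 t 25.6
target [ 0.6436 -0.0588  0.224 ] d mm [ 14.1 231.4 -21.5] rot [27.13 14.2   0.07] 30.62
per-mm axis step Z [ 0.23  -0.447  0.864] X [-0.371  0.781  0.503] Y [-0.9   -0.436  0.014] J [ -8.6  22.    2.8   0.2 -70.3  34.1]
```

Call:
{"op": "step_arm", "data": {"increments": [{"tx":1.8,"ty":29,"tz":5,"ax":3.4,"ay":1.77,"az":0,"claw":-1},{"tx":1.8,"ty":29,"tz":5,"ax":3.4,"ay":1.77,"az":0,"claw":-1},{"tx":1.8,"ty":29,"tz":0,"ax":3.4,"ay":1.77,"az":0,"claw":-1},{"tx":1.8,"ty":29,"tz":0,"ax":3.4,"ay":1.77,"az":0,"claw":-1},{"tx":1.8,"ty":29,"tz":-5,"ax":3.4,"ay":1.77,"az":0,"claw":-1},{"tx":1.8,"ty":29,"tz":-8,"ax":3.4,"ay":1.77,"az":0,"claw":-1},{"tx":1.8,"ty":29,"tz":-9,"ax":3.4,"ay":1.77,"az":0,"claw":-1},{"tx":1.8,"ty":29,"tz":-9,"ax":3.4,"ay":1.77,"az":0,"claw":-1},{"tx":0,"ty":0,"tz":0,"ax":0,"ay":0,"az":0,"claw":-1},{"tx":0,"ty":0,"tz":0,"ax":0,"ay":0,"az":0,"claw":-1},{"tx":0,"ty":0,"tz":0,"ax":0,"ay":0,"az":0,"claw":-1}]}}

```text
time_s: 26.7
tcp_pos: [0.6421, -0.0581, 0.219]
eef_rot: [178.8, 30.5, -64.7]
contact_force: [-0.6, -0.9, -1.1]
gripper_width: 0.0513
```

```bash
python3 held.py -19 -12.5; python3 go.py -1.5 0 95
```

```text
tcp nest [ -2.31   0.95 125.28]
back n 361 x rel tcp -25.77 yaw,pitch deg [0.39 4.84] res 0.69 z -19.0 -12.5
y pct [-25.22 -24.41  25.18  25.91]
top face z rel tcp -11.1 1504
now nest mm [ -2.31   0.95 125.28] F nest [ 0.6  1.3 -0.9] w 0.0516 t 26.75
target [ 0.6357 -0.0435  0.1935] d mm [ -6.4  14.6 -25.8] rot [-0.17 -0.32 -0.04] 0.36
per-mm axis step Z [ 0.23  -0.447  0.864] X [-0.371  0.781  0.503] Y [-0.9   -0.436  0.014] J [ -3.7  30.7  17.4 -25.8 -93.4  31.6]
```

Call:
{"op": "step_arm", "data": {"increments": [{"tx":-2.5,"ty":5.6,"tz":-10,"ax":-0.17,"ay":-0.3,"az":0,"claw":-1},{"tx":-2.5,"ty":5.6,"tz":-10,"ax":0,"ay":0,"az":0,"claw":-1},{"tx":-2.5,"ty":5.6,"tz":-10,"ax":0,"ay":0,"az":0,"claw":-1},{"tx":0,"ty":0,"tz":0,"ax":0,"ay":0,"az":0,"claw":-1},{"tx":0,"ty":0,"tz":0,"ax":0,"ay":0,"az":0,"claw":-1},{"tx":0,"ty":0,"tz":0,"ax":0,"ay":0,"az":0,"claw":-1}]}}

```text
time_s: 27.35
tcp_pos: [0.6348, -0.0407, 0.1888]
eef_rot: [179.0, 30.3, -64.6]
contact_force: [-0.1, -0.2, -1.3]
gripper_width: 0.0514
```

```bash
python3 held.py -19.5 -13; python3 go.py -2 0 80|head -2;python3 held.py -19.5 -13
```

```text
tcp nest [-1.36 -0.51 89.53]
back n 367 x rel tcp -27.02 yaw,pitch deg [0.43 0.27] res 0.22 z -19.47 -13.01
y pct [-25.2  -24.47  25.12  26.02]
top face z rel tcp -10.9 1535
now nest mm [-1.36 -0.51 89.53] F nest [ 0.   1.  -0.5] w 0.0512 t 27.4
target [ 0.6325 -0.0372  0.1803] d mm [-2.4  3.5 -8.6] rot [-0.05 -0.06 -0.06] 0.1
tcp nest [-1.35 -0.5  89.55]
back n 360 x rel tcp -27.13 yaw,pitch deg [ 0.36 -0.05] res 0.22 z -19.5 -13.02
y pct [-25.37 -24.73  25.3   26.  ]
top face z rel tcp -10.83 1609
```

Call:
{"op": "step_arm", "data": {"increments": [{"tx":-0.76,"ty":0.2,"tz":0.3,"ax":0,"ay":0,"az":0,"claw":-1},{"tx":-0.97,"ty":1.88,"tz":-3.63,"ax":0,"ay":0,"az":0,"claw":-1},{"tx":-0.97,"ty":1.88,"tz":-3.63,"ax":0,"ay":0,"az":0,"claw":-1},{"tx":-0.97,"ty":1.88,"tz":-3.63,"ax":0,"ay":0,"az":0,"claw":-1},{"tx":-0.97,"ty":1.88,"tz":-3.63,"ax":0,"ay":0,"az":0,"claw":-1},{"tx":-0.97,"ty":1.88,"tz":-3.63,"ax":0,"ay":0,"az":0,"claw":-1},{"tx":0,"ty":0,"tz":0,"ax":0,"ay":0,"az":0,"claw":-1}]}}

```text
time_s: 28.15
tcp_pos: [0.6287, -0.0305, 0.17]
eef_rot: [179.0, 30.3, -64.6]
contact_force: [-0.9, -0.1, -1.9]
gripper_width: 0.0517
```

```bash
python3 held.py -19.5 -13|tail -1; python3 go.py -0.8 0 63|head -2
```

```text
top face z rel tcp -11.05 1458
now nest mm [-0.58  0.37 67.45] F nest [-0.8 -0.8 -1.7] w 0.0518 t 28.2
target [ 0.6281 -0.0286  0.1662] d mm [-0.6  2.  -4. ] rot [-0.08 -0.15 -0.07] 0.18
```

Top at 56.4, 4.4 mm to go.

Call:
{"op": "step_arm", "data": {"increments": [{"tx":-0.23,"ty":0.45,"tz":-0.86,"ax":0,"ay":0,"az":0,"claw":-1},{"tx":-0.23,"ty":0.45,"tz":-0.86,"ax":0,"ay":0,"az":0,"claw":-1},{"tx":-0.23,"ty":0.45,"tz":-0.86,"ax":0,"ay":0,"az":0,"claw":-1},{"tx":-0.23,"ty":0.45,"tz":-0.86,"ax":0,"ay":0,"az":0,"claw":-1},{"tx":-0.23,"ty":0.45,"tz":-0.86,"ax":0,"ay":0,"az":0,"claw":-1},{"tx":0,"ty":0,"tz":0,"ax":0,"ay":0,"az":0,"claw":-1}]}}

```text
time_s: 28.8
tcp_pos: [0.6279, -0.0285, 0.1664]
eef_rot: [179.0, 30.3, -64.6]
contact_force: [0.9, 1.1, 1.2]
gripper_width: 0.0514
```

```bash
python3 held.py -19.5 -13|tail -1; python3 go.py -0.8 0 63|head -2
```

```text
top face z rel tcp -10.72 1739
now nest mm [-0.6   0.14 63.07] F nest [ 1.7 -0.3  1.2] w 0.0516 t 28.85
target [ 0.6281 -0.0286  0.1662] d mm [ 0.2 -0.1 -0.2] rot [-0.07 -0.09 -0.06] 0.13
```

Call:
{"op": "step_arm", "data": {"increments": [{"tx":-0.23,"ty":0.45,"tz":-0.86,"ax":0,"ay":0,"az":0,"claw":-1},{"tx":-0.23,"ty":0.45,"tz":-0.86,"ax":0,"ay":0,"az":0,"claw":-1},{"tx":0,"ty":0,"tz":0,"ax":0,"ay":0,"az":0,"claw":-1}]}}

```text
time_s: 29.15
tcp_pos: [0.6279, -0.0285, 0.1662]
eef_rot: [179.1, 30.2, -64.5]
contact_force: [-0.2, -2.7, 10.4]
gripper_width: 0.0517
```

```bash
python3 held.py -19.5 -13|tail -1; python3 go.py -0.8 0 63|head -2
```

```text
top face z rel tcp -10.6 1831
now nest mm [-0.61  0.14 62.85] F nest [2.6 1.1 9.9] w 0.0513 t 29.2
target [ 0.6281 -0.0286  0.1662] d mm [ 0.2 -0.2  0. ] rot [-0.02  0.02 -0.08] 0.08
```

Hard stop, top at 52.2 mm. Release and retract.

Call:
{"op": "step_arm", "data": {"increments": [{"tx":0.35,"ty":-0.7,"tz":1.3,"ax":0,"ay":0,"az":0,"claw":-1},{"tx":0,"ty":0,"tz":0,"ax":0,"ay":0,"az":0,"claw":1},{"tx":0,"ty":0,"tz":0,"ax":0,"ay":0,"az":0,"claw":1},{"tx":0,"ty":0,"tz":0,"ax":0,"ay":0,"az":0,"claw":1},{"tx":0,"ty":0,"tz":0,"ax":0,"ay":0,"az":0,"claw":1},{"tx":2.3,"ty":-4.5,"tz":8.6,"ax":0,"ay":0,"az":0,"claw":1},{"tx":4.6,"ty":-9,"tz":17.3,"ax":0,"ay":0,"az":0,"claw":1},{"tx":4.6,"ty":-9,"tz":17.3,"ax":0,"ay":0,"az":0,"claw":1},{"tx":4.6,"ty":-9,"tz":17.3,"ax":0,"ay":0,"az":0,"claw":1},{"tx":4.6,"ty":-9,"tz":17.3,"ax":0,"ay":0,"az":0,"claw":1},{"tx":0,"ty":0,"tz":0,"ax":0,"ay":0,"az":0,"claw":1},{"tx":0,"ty":0,"tz":0,"ax":0,"ay":0,"az":0,"claw":1}]}}

```text
time_s: 30.4
tcp_pos: [0.6486, -0.0693, 0.2442]
eef_rot: [179.1, 30.3, -64.6]
contact_force: [0.3, 0.1, -0.0]
gripper_width: 0.0878
```

```bash
python3 go.py -1 0 130|head -1; python3 seat.py
```

```text
now nest mm [ -0.92   0.42 153.23] F nest [-0.  -0.4 -0. ] w 0.0878 t 30.4
n 4093 top z at 0 52.25 slopes deg [-0.07 -0.03] x range -27.5 30.0
y pct in gap [-25.01  25.74]
```

View pics/seat.png

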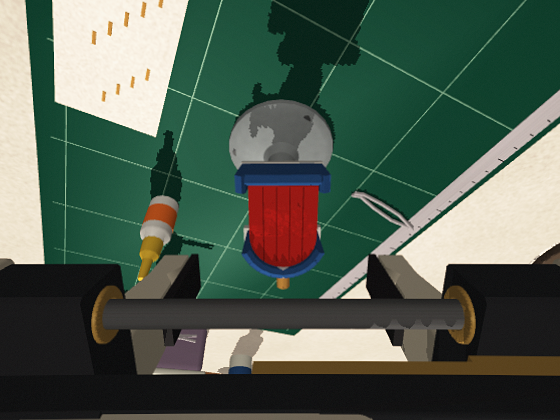

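The picture shows the roof square in the pocket (cols 248-318, rows 183-265), flat to the flat wall and nose in the cradle. The glue bottle and tweezers are undisturbed and the gripper is clear.

```bash
python3 -c "
from h import *
print(r.close_job())"
```

```text
the job is handed in; nothing more can be done
None
```

The wheelhouse is dry-fitted in the jig: house first, then window band, then roof, each pressed along the pocket axis to a hard stop before the next was brought. The job is handed in at about 30 s of the 72 s allowed, with the gripper open and clear.

| Layer | Measured top, mm over floor | Expected top, mm |
|---|---|---|
| House | 30.05 | 30 |
| Band | 42.2 | 42 |
| Roof | 52.25 | 52 |

- **Squareness:** the top faces were within 0.7° of square to the pocket. The across-pocket readings (y) were off centre by about 0.4 to 0.7 mm.
- **Along the pocket (x):** I did not measure this after letting go. It rests on the last held positions and the final picture, which shows the roof flat against the flat wall with its nose in the cradle.
- **Force:** the readings peaked at about 14 N, at the stops.
- **Jig and bystanders:** I did not re-measure the jig or the loose items. The glue bottle and tweezers look undisturbed in the last picture; the helping-hands stand is not visible there.
- **Check that disagreed:** two side-face readings of held parts were unreliable because the arm was still settling. I repeated them after it stopped, and the repeats were consistent.

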